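# Jack up the front of a bench shaker and hold it on the pump handle

## Robot

A 7-joint arm with a two-finger parallel gripper is mounted at the origin on a cart in front of the work surface, level with it; the furniture and walls round the work are solid. World frame = base frame: x ahead of the robot, y to its left, z up, the work surface at z = 0. Lengths are in m, angles in rad, forces in N, time in s.
With the tool pointing down it reaches from about 0.4 to 0.85 m from the base axis. Payload 4.5 kg.
Tool frame: the origin (TCP) lies midway between the tips of the shut fingers; the grasp point (between the pads) lies 19 mm behind it; z points along the fingers, y is the direction in which the jaws open and shut (so a half turn about z gives the same grasp; the last joint's range is limited). The gripper opens to 88 mm and grips with 3 to 60 N. Pads are 18 mm wide; open, the fingers measure 123 mm over their backs; the gripper's body (75 mm by 187 mm) begins 45 mm behind the grasp point.
Start: joints at [1.19, 0.689, -0.195, 1.565, 0.157, 0.902, -0.215], TCP at [0.252, -0.572, 0.239] pointing down, gripper open.
Joint ranges: [-3.01, 3.01], [-0.46, 2.08], [-1.47, 1.51], [0.13, 2.56], [-1, 4.14], [0.04, 2.09], [-2.66, 2.66]. Speed limits (rad/s): [2.57, 2.57, 3.14, 3.14, 3.14, 3.14, 3.14].

## Interface

Orientations are given as a unit quaternion [x, y, z, w].
In Python, from plant import get_state, snapshot, finish_job, find_in gives the robot as it stands.
- The arm moves only by the shell command python3 -m creep 'ROWS' [OPENING] [FORCE]. ROWS is JSON, one flat list of numbers, 6 for each row, row after row: the shift along the tool's x, y, z in mm, then the turn, a rotation vector about the tool's x, y, z in degrees. In form: [tx, ty, tz, wx, wy, wz, tx, ty, tz, wx, wy, wz, ...]. A call has 1 to 5 rows; each row shifts and turns the pose as measured when the row begins, along the tool's axes as they then stand; what a row does not reach is not made up. A row lasts 1/12 s, in which the tool goes at most 41.7 mm and 7.16 degrees, less where a joint would pass 70% of its speed; a pose out of reach is approached as far as the arm can. A call is refused whole if a number of a shift passes 41.7 or a number of a turn 7.16, either way. A call with a gripper value outside its range is refused whole. OPENING is the finger opening in mm, from 0 to 88.1, set as the call begins (- or left out, the last holds). The fingers move at their own pace and stop on an object; FORCE is the grip in N (left out, the last holds). Time passes only in rows, so rows that do not move let the fingers close. It gives the time, the measured TCP pose, the force and the opening at its end, in the units of the state.
- get_state(): the state, without advancing time (a new reading comes with each control period).
- snapshot(name): name is "scene" or "top"; returns a dict with "color" (420x560x3 uint8, red, green, blue), "intrinsics" (3x3 intrinsics, pixels), "extrinsics" (4x4, takes a point from world to camera coordinates). Camera axes: x right, y down, z forward; pixel columns grow to the right and rows downward; lengths in m; the calibration is good to about 2 mm. A picture is of the moment at which its call begins. There is no depth.
- finish_job(): hands the job in, once; it reports no verdict.
Trained networks look in the newest picture that a camera, given by its name, has taken for a name from the list of things; names that differ only in an ending like _2 or _b are one class to them, and where a whole thing is asked for, a point or a joint stands for the part that bears it (a point fixed in the world has none). Each returns a list of dicts, best first, with "score" (0 to 1); they miss things now and then, are a little off and sometimes report something else, mostly with a low value. They report only what shows in the picture. A call takes as long as a camera call.
- find_in(thing, camera): "xy" ([column, row] in pixels, amid what is visible of it).
The state is a dict: "clock": time; "q": joint angles; "qd": joint speeds; "joint_torque": joint torques, N m; "tool_pos": TCP position; "eef_rot": TCP orientation; "contact_force": force on the tool from outside, world axes, zero at the start; "moment": the same for the moment, N m; "opening": opening from 0.0 (shut) to 1.0 (fully open).
Only numpy, scipy, OpenCV 4.12 (cv2) and the standard library are available. Lean on these libraries where they do the work, as an engineer would, in place of code of your own. Each camera call takes 0.05 s, during which the arm holds its last target.

## Task

The front feet of the white bench shaker are due for changing. Stand the small toe jack on the bench with its steel toe centred under the steel lift pad below the yellow mark on the shaker's front edge; then press the jack's sprung selector knob down and turn it clockwise from the red dot to the green dot; then pump the handle with full strokes until both front feet stand at least 15 mm clear of the bench, and finish holding the handle by its grip, fully down, with the shaker's weight on the jack - do not let go. Do not shove the shaker or lift it by hand, keep the jack upright, and leave the new feet, the timer and the bottle where they are.

Things in the scene. Friction and masses are not known exactly. Their poses are not given: they have to be found in the camera images.
- shaker: White bench shaker, 226 (x) x 220 (y) x 89 mm high, about 4 kg, loose, on four rubber feet, its platform empty. Origin on the bench under the middle of the front edge; +x points from the front to the back of the shaker, z up. The front face is at x = -0.008, the underside 26 mm above the bench. It pivots on its rear feet (x = +0.20) as the front is lifted.
- lift_pad (a point): Centre of the underside of the steel lift pad (28 mm in x, 46 mm in y) under the middle of the shaker's front edge, 24 mm above the bench at the start, 3 mm behind the shaker's origin. A yellow down-pointing triangle on the front face stands above it. The toe must be under this point within 14 mm. Same axes as the shaker.
- foot_left (a point): Underside of the shaker's front foot at its +y corner (24 mm behind the origin, 88 mm to +y); on the bench at the start. Foot dia 24 mm.
- foot_right (a point): Underside of the shaker's front foot at its -y corner (24 mm behind the origin, 88 mm to -y); on the bench at the start.
- jack_tower (a point): Centre of the jack's tower, 45 mm above the jack's underside, on the knob's axis. Axes: x to the toe, y to its left, z up. The jack is loose, about 0.9 kg, its weight within 20 mm of this axis. Take it from above by the tower's flat sides (y = +-22 mm, 48 mm long in x, 6 to 68 mm above the underside); the knob stands on the tower up to 95 mm above the underside.
- toe (a point): Middle of the load face on the jack's steel toe: 62 mm in front of the tower axis, 16.5 mm above the jack's underside with the toe down. Toe 26 mm wide, 34 to 76 mm in front of the axis; its column's front face is 34 mm in front of it. The base plate (4 mm thick, 44 mm wide) runs from 100 mm behind the axis to 78 mm in front. With its x along the shaker's x the jack clears the shaker.
- jack_toe (a joint): Toe height (m): 0 down, 0.030 at most. A full stroke lifts it about 11.5 mm; at the green dot a ratchet keeps 8 mm, so it stands at about 11, 19, 27 mm at the bottom of strokes 1, 2, 3 and rests at 7, 15, 22 mm between. Further strokes reach 27 mm again. At the red dot it drops to 0 each time. The first 7.5 mm close the gap to the pad; 27 mm raises the front feet 17 mm.
- knob (a point): Centre of the selector knob's grip bar on top of the tower, on the tower axis, 87.5 mm above the jack's underside; x along the bar, towards its white pointer. The bar is 32 mm long, 11 mm wide and 15 mm high, on a 34 mm disc whose top is 80.5 mm above the underside. Red dot (release) 30 degrees to the left of the toe line, green dot (lift) 30 degrees to the right.
- jack_press (a joint): How far the knob is pressed down (m): 0 up, 0.005 fully down. Sprung: 3 N to start, 7 N fully down. It springs up again by itself at either dot.
- jack_knob (a joint): Turn of the knob (rad): 0 at the red dot as found, 1.047 at the green dot, growing clockwise seen from above. A bayonet key blocks the turn unless the knob is pressed down by more than 4 mm.
- pump_handle: The steel lever with its black grip; origin in the middle of the grip, x along the lever towards its pivot, y across. The grip is 66 mm long, 24 mm wide (y) and 16 mm thick, and is taken or pushed from above; the middle of the grip is 125 mm from the pivot.
- handle_pivot (a point): The handle's pivot: 10 mm behind the tower axis, 29 mm above the jack's underside. The handle swings about the jack's y axis.
- jack_handle (a joint): Pump stroke (rad): 0 up (lever rising 0.54 rad from level, away from the toe; grip end about 110 mm above the bench), 0.42 fully down at its stop (lever 0.12 rad above level). Sprung to come back up; at the grip it takes 2 to 3.5 N without load and about 9 N when lifting the shaker.
- new_foot_a: New black rubber foot with a short steel stud, dia 24 x 25 mm, standing on the bench: leave alone.
- new_foot_b: Second new rubber foot, the same: leave alone.
- bench_timer: White bench timer lying face up, 66 x 66 x 17 mm: leave alone.
- reagent_c: White bottle with white cap and green band, dia 44 x 84 mm: leave alone.

How it is judged:
On the way, in this order (a step that is already met when the one before it is completed fails the run):
1. the jack stands on the bench with its toe, still down, centred under the lift pad (horizontal distance between toe and lift_pad below 0.014 m and height (world z) of jack_tower below 0.048 m and angle between jack_tower's own z axis and vertical below 0.08 rad and value of joint jack_toe below 0.004 m and value of joint jack_knob below 0.3 rad), for 0.2 s.
2. the selector is turned to the green dot and has sprung up (value of joint jack_knob above 0.93 rad and value of joint jack_press below 0.0015 m), for 0.1 s.
At the end, for the whole second after the job is handed in: For the last second: toe within 14 mm under the lift pad; both front feet over 15 mm up, at rest; knob at green; jack upright on the bench; handle held down (over 0.37 rad, toe over 25 mm) by the fingers with over 1.5 N; robot off the shaker, whose front has moved under 35 mm, lift included (horizontal distance between toe and lift_pad below 0.014 m and distance between toe and lift_pad below 0.018 m and height (world z) of each of foot_left, foot_right above 0.015 m and value of joint jack_handle above 0.37 rad and value of joint jack_toe above 0.025 m and value of joint jack_knob above 0.93 rad and contact force between the fingers and pump_handle above 1.5 N and contact force between each of the arm, the fingers and shaker below 0.5 N and height (world z) of jack_tower below 0.049 m and angle between jack_tower's own z axis and vertical below 0.1 rad and angular speed of shaker below 0.1 rad/s and distance of shaker from where it was at the start of the episode below 0.035 m); the arm keeps its last pose, push and grip.
It fails at once if the shaker is shoved (its front moved more than 35 mm in all, of which lifting it takes about 19) (distance of shaker from where it was at the start of the episode above 0.035 m).
It fails at once if the shaker is lifted or pressed by the hand (contact force between any of the fingers, the arm and shaker above 15 N).
It fails at once if the jack is tipped over (angle between jack_tower's own z axis and vertical above 0.6 rad).
It fails at once if a bystander is disturbed (distance of any of new_foot_a, new_foot_b, bench_timer, reagent_c from where it was at the start of the episode above 0.025 m).
It also fails if it takes over 72 s, if anything falls off the work surface, if the arm or the gripper's body presses on something with over 40 N, if the wrist force passes 120 N, or if a joint passes its speed limit or range.

## Working session

There is one attempt and no reset: what is moved stays moved. The work goes in short steps, Python scripts to look and compute and a shell command to move; the robot and the scene stay as the last step left them, time stands still between calls to the robot, and variables do not carry over. Pictures are saved under pics/ and viewed, and the job is handed in when it is done.

```bash
ls; mkdir -p pics; python3 - <<'E'
from plant import *
import cv2
s=get_state(); print({k:(v if not hasattr(v,'tolist') else v.tolist()) for k,v in s.items()})
for n in ("scene","top"):
    d=snapshot(n); cv2.imwrite(f"pics/{n}0.png",d["color"][:,:,::-1]); print(n,d["intrinsics"],d["extrinsics"])
    for t in ["shaker","lift_pad","jack_tower","toe","knob","pump_handle","handle_pivot","new_foot_a","bench_timer","reagent_c"]:
        print(t,[(r["xy"],round(r["score"],2)) for r in find_in(t,n)[:3]])
E
```

```text
pics
{'clock': 0.0, 'q': [1.1898069525800954, 0.690026957104023, -0.1945144082152319, 1.5663300316398967, 0.1573122212981911, 0.9024737888627249, -0.21511529298686044], 'qd': [0.0002479911767637259, -0.0008518425848248725, -0.0008953458593577649, 0.0010358465582546606, -0.0008681909036197319, -9.910455968447724e-06, 0.0009469237609890705], 'joint_torque': [-0.0004880607593804598, -52.75654077529907, -1.2672649696469307, -15.342468023300171, -0.052713893819600344, 0.006624773814110085, 0.00018094760889653116], 'tool_pos': [0.2515758560500104, -0.5714507785720853, 0.2378869463867142], 'eef_rot': [0.9785625283695094, 0.20594787439588122, -0.00025534434836019075, -0.0008865112268657163], 'contact_force': [0.45439974067908, -1.091671784921907, -0.3981078003207261], 'moment': [-0.012834082945918571, 0.046667497332583734, 0.0064209540527451845], 'opening': 1.0018233478775127}
scene [[531.55121536   0.         279.69101535]
 [  0.         531.55121536 207.60512593]
 [  0.           0.           1.        ]] [[ 0.49777609 -0.86729568 -0.00414387 -0.58442287]
 [-0.55424483 -0.31442128 -0.77068
[... 562 characters left out ...]
     273.39852626]
 [  0.         492.14708691 208.16375886]
 [  0.           0.           1.        ]] [[ 0.02435153 -0.99969067  0.00505559 -0.37826184]
 [-0.99191506 -0.02479153 -0.12445839  0.51066906]
 [ 0.12454522 -0.00198396 -0.99221195  1.04974337]
 [ 0.          0.          0.          1.        ]]
shaker [([280.6, 120.8], 0.97)]
lift_pad [([280.4, 120.4], 0.96)]
jack_tower [([204.8, 255.0], 0.78)]
toe [([237.9, 238.7], 0.58)]
knob [([216.2, 251.7], 0.77)]
pump_handle [([164.5, 265.6], 0.79)]
handle_pivot [([358.7, 260.0], 0.66), ([164.9, 263.2], 0.65)]
new_foot_a [([329.2, 247.7], 0.64), ([316.6, 261.4], 0.62)]
bench_timer [([358.2, 258.6], 0.96)]
reagent_c [([382.5, 196.2], 0.72)]
```

View pics/scene0.png

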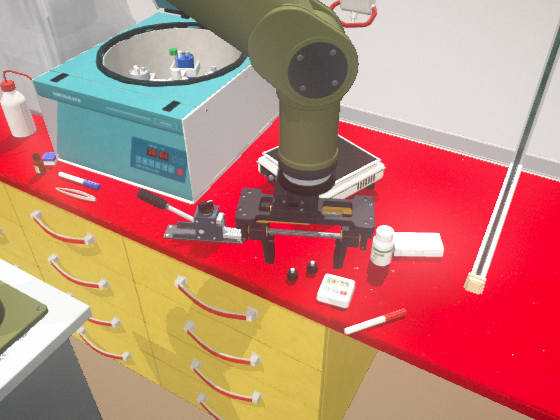

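View pics/top0.png

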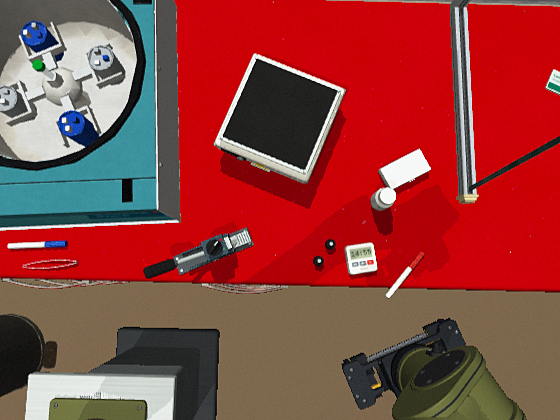

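```bash
python3 - <<'E'
import cv2
i=cv2.imread("pics/top0.png"); cv2.imwrite("pics/topz.png",cv2.resize(i[215:295,130:270],None,fx=5.6,fy=5.6,interpolation=cv2.INTER_CUBIC))
cv2.imwrite("pics/topz2.png",cv2.resize(i[40:200,180:390],None,fx=3.7,fy=3.7,interpolation=cv2.INTER_CUBIC))
i=cv2.imread("pics/scene0.png"); cv2.imwrite("pics/scenez.png",cv2.resize(i[120:280,120:340],None,fx=3.6,fy=3.6,interpolation=cv2.INTER_CUBIC))
E
```

```text
(no output)
```

View zooms.

The scene picture shows the jack at about (205,225), the shaker partly hidden behind the gripper. The top picture shows the shaker at (280,120) with its yellow mark at about (260,167), and the jack at (212,248) with the handle to the left at (160,268).

View pics/topz.png

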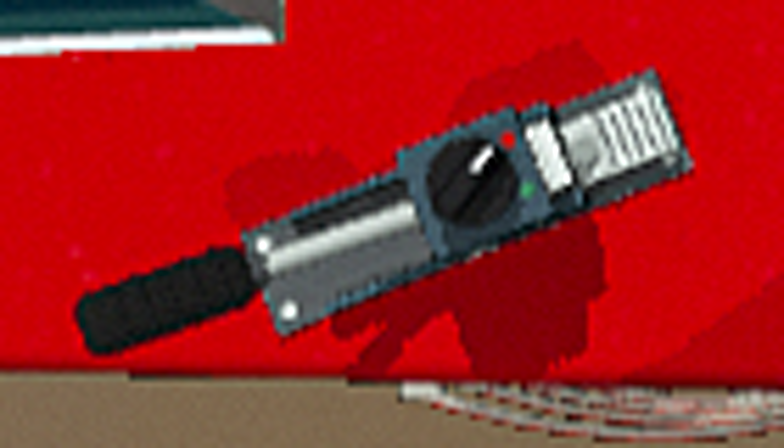

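View pics/topz2.png

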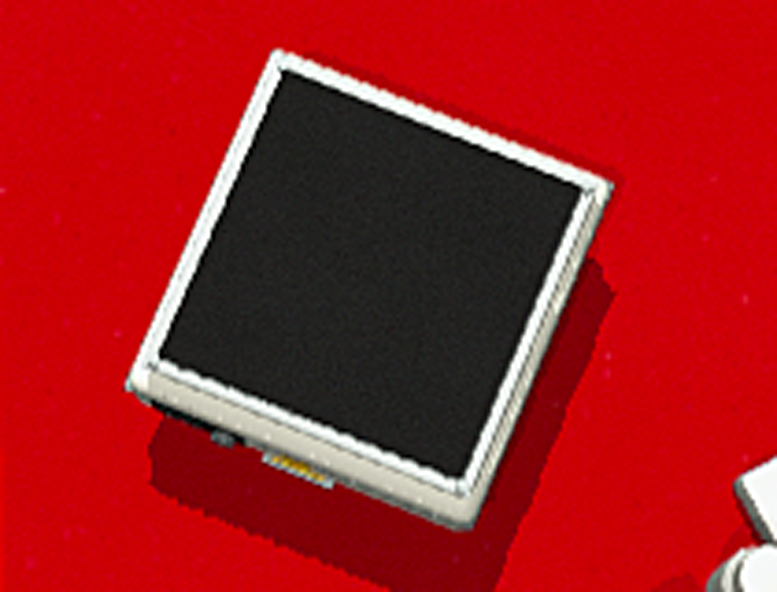

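View pics/scenez.png

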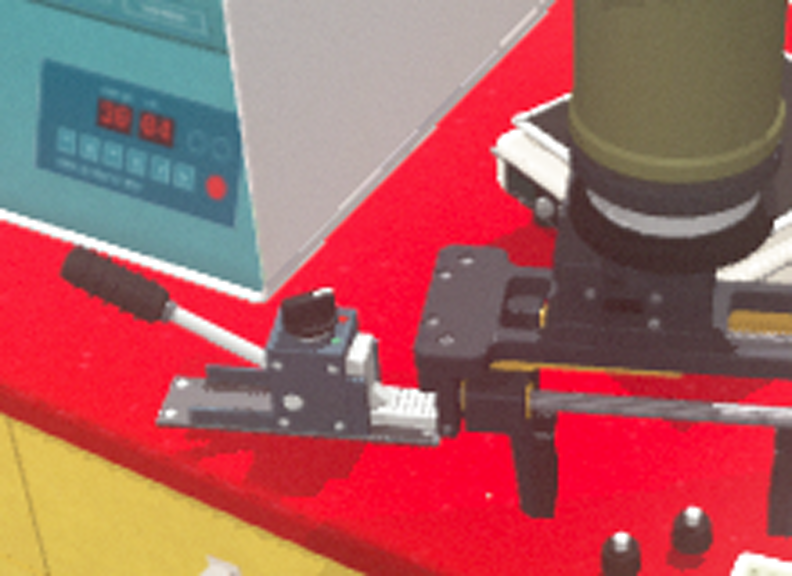

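```bash
cat > h.py <<'E'
import numpy as np, cv2, math
from scipy.spatial.transform import Rotation as R
from plant import *
def ray(cam,uv,z):
    K=np.array(cam["intrinsics"]);T=np.array(cam["extrinsics"])
    d=T[:3,:3].T@np.linalg.solve(K,[uv[0],uv[1],1]); c=-T[:3,:3].T@T[:3,3]
    return c+d*(z-c[2])/d[2]
def proj(cam,p):
    K=np.array(cam["intrinsics"]);T=np.array(cam["extrinsics"])
    q=K@(T[:3,:3]@np.asarray(p,float)+T[:3,3]); return q[:2]/q[2]
E
python3 - <<'E'
from h import *
np.set_printoptions(precision=4,suppress=True)
c=snapshot("top"); f=lambda x,y:(130+(x+.5)/5.6-.5,215+(y+.5)/5.6-.5); g=lambda x,y:(180+(x+.5)/3.7-.5,40+(y+.5)/3.7-.5)
P=[ray(c,f(*p),.004)[:2] for p in [(655,70),(690,165),(283,335),(245,232)]]
print("base",P,[np.linalg.norm(P[i]-P[i-1]) for i in range(4)])
fr=(P[0]+P[1])/2; re=(P[2]+P[3])/2; d=(fr-re)/np.linalg.norm(fr-re); print("yaw",math.degrees(math.atan2(d[1],d[0])),"axis", re+d*.1, fr-d*.078)
print("knob",ray(c,f(472,183),.0805))
P=[ray(c,g(*p),.089)[:2] for p in [(280,52),(612,185),(463,493),(133,383)]]
print("shaker",P,[np.linalg.norm(P[i]-P[i-1]) for i in range(4)])
for p in [(P[0]-P[3]),(P[1]-P[2])]: print(math.degrees(math.atan2(p[1],p[0])))
for p in [(P[3]-P[2]),(P[0]-P[1])]: print(math.degrees(math.atan2(p[1],p[0]))-90)
for z in (.03,.045,.06): print("mark",ray(c,g(298,468),z))
for n,uv in [("nf",(329.2,247.7)),("nf2",(319,261)),("timer",(358,258.6)),("bottle",(382,196))]: print(n,ray(c,uv,.02)[:2])
E
```

```text
base [array([ 0.4791, -0.3063]), array([ 0.4414, -0.3215]), array([ 0.3702, -0.1623]), array([ 0.4104, -0.1452])] [np.float64(0.17515022587460544), np.float64(0.040648833250679306), np.float64(0.17442655467625073), np.float64(0.04370268580210327)]
yaw -66.40412247197435 axis [ 0.4303 -0.2454] [ 0.429  -0.2424]
knob [ 0.4288 -0.2437  0.0805]
shaker [array([ 0.8495, -0.318 ]), array([ 0.7736, -0.5133]), array([ 0.5893, -0.4296]), array([ 0.6485, -0.2396])] [np.float64(0.2157469005473892), np.float64(0.2095375377118593), np.float64(0.2024037991838187), np.float64(0.19904044165664356)]
-21.301775080143905
-24.410742997066894
-17.320309908793746
-21.25279484665407
mark [ 0.6139 -0.3338  0.03  ]
mark [ 0.6107 -0.3342  0.045 ]
mark [ 0.6075 -0.3346  0.06  ]
nf [ 0.4367 -0.4907]
nf2 [ 0.407  -0.4686]
timer [ 0.4143 -0.5543]
bottle [ 0.5549 -0.6076]
```

```bash
python3 - <<'E'
from h import *
np.set_printoptions(precision=4,suppress=True)
c=snapshot("top"); s=snapshot("scene")
for uv in [(180.5,222),(180,150)]: print(ray(c,uv,0))
# scene corner of centrifuge bottom
print("scene bottom corner",ray(s,(193,200),0), "col", [ (z,proj(s,list(ray(s,(193,200),0)[:2])+[z])) for z in (.1,.15,.2,.25,.3)])
im=c["color"].astype(int); m=((im.max(2)<60)).astype(np.uint8); m[:, :200]=0;m[:,360:]=0;m[200:]=0
cs=max(cv2.findContours(m,0,2)[0],key=cv2.contourArea)
hull=cv2.convexHull(cs)
for z in (.089,.085):
    P=np.array([ray(c,p[0],z)[:2] for p in hull],np.float32)
    print(z,cv2.minAreaRect(P)); 
q=cv2.approxPolyDP(hull,4,True)[:,0]; print(q)
P=np.array([ray(c,p,.089)[:2] for p in q]); print(P,[np.linalg.norm(P[i]-P[i-1]) for i in range(len(P))],[math.degrees(math.atan2(*(P[i]-P[i-1])[::-1])) for i in range(len(P))])
E
```

```text
[ 0.4873 -0.1568  0.    ]
[ 0.6533 -0.1477  0.    ]
scene bottom corner [ 0.5156 -0.1348  0.    ] col [(0.1, array([188.3269, 166.2791])), (0.15, array([185.8038, 148.0727])), (0.2, array([183.1428, 128.871 ])), (0.25, array([180.3322, 108.5899])), (0.3, array([177.3591,  87.1359]))]
0.089 ((0.7179713249206543, -0.3743342161178589), (0.18823742866516113, 0.18843409419059753), 68.81310272216797)
0.085 ((0.7192794680595398, -0.3743771016597748), (0.18897704780101776, 0.18917447328567505), 68.8131103515625)
[[256  59]
 [336  91]
 [304 168]
 [223 136]]
[[ 0.8375 -0.3198]
 [ 0.77   -0.4938]
 [ 0.5997 -0.4278]
 [ 0.6645 -0.2547]] [np.float64(0.1848716905040819), np.float64(0.18664336424462036), np.float64(0.18268127930227748), np.float64(0.18482101103338058)] [-20.614815914728275, -111.1975897118874, 158.8165668045239, 69.478505607505]
```

```bash
cat >> h.py <<'E'
def togo(pos,yaw,v=28,w=7,n=5,tilt=True):
    """rows (tool axes) towards tool pos, tool x at world yaw (deg), tool z down"""
    s=get_state(); p=np.array(s["tool_pos"]); r=R.from_quat(s["eef_rot"])
    y=math.radians(yaw); Rt=R.from_matrix(np.array([[math.cos(y),math.sin(y),0],[math.sin(y),-math.cos(y),0],[0,0,-1]]))
    pos=np.array(pos,float)
    print("t",round(s["clock"],2),"tcp",np.round(p,4),"yaw",round(math.degrees(math.atan2(r.as_matrix()[1,0],r.as_matrix()[0,0])),2),"F",np.round(s["contact_force"],1),"open",round(s["opening"]*88.1,1),"q7",round(s["q"][6],2))
    print("left: world mm",np.round((pos-p)*1e3,1),"tool mm",np.round(r.inv().apply(pos-p)*1e3,1),"rot deg",np.round(np.degrees((r.inv()*Rt).as_rotvec()),2))
    for i in range(n):
        d=r.inv().apply(pos-p)*1e3; e=np.degrees((r.inv()*Rt).as_rotvec())
        k=max(1,np.linalg.norm(d)/v, np.linalg.norm(e)/w); d/=k; e/=k
        print([round(x,1) for x in d]+[round(x,2) for x in e],end=" ")
        p=p+r.apply(d/1e3); r=r*R.from_rotvec(np.radians(e))
    print()
E
python3 -c "
from h import *
togo((.430,-.245,.2),113.6)"
```

```text
t 1.25 tcp [ 0.2519 -0.572   0.2387] yaw 23.77 F [-0.9  0.1 -0.1] open 88.3 q7 -0.22
left: world mm [178.1 327.  -38.7] tool mm [ 294.8 -227.5   38.7] rot deg [  0.     0.   -89.83]
[np.float64(22.0), np.float64(-17.0), np.float64(2.9), np.float64(0.0), np.float64(0.0), np.float64(-6.72)] [np.float64(23.9), np.float64(-14.3), np.float64(2.9), np.float64(0.0), np.float64(0.0), np.float64(-6.72)] [np.float64(25.4), np.float64(-11.4), np.float64(2.9), np.float64(0.0), np.float64(0.0), np.float64(-6.72)] [np.float64(26.6), np.float64(-8.4), np.float64(2.9), np.float64(0.0), np.float64(0.0), np.float64(-6.72)] [np.float64(27.4), np.float64(-5.2), np.float64(2.9), np.float64(0.0), np.float64(0.0), np.float64(-6.72)]
```

```bash
sed -i 's/\[round(x,1) for x in d\]+\[round(x,2) for x in e\]/[float(round(x,1)) for x in d]+[float(round(x,2)) for x in e]/' h.py
python3 -m creep '[22,-17,3,0,0,-6.7, 24,-14,3,0,0,-6.7, 25,-11,3,0,0,-6.7, 27,-8,3,0,0,-6.7, 27,-5,3,0,0,-6.7]' 88 ; python3 -c "
from h import *
togo((.430,-.245,.2),113.6)"
```

```text
clock: 1.67
tool_pos: [0.3157, -0.4549, 0.2231]
eef_rot: [0.875, 0.483, -0.003, 0.004]
contact_force: [0.4, -0.4, -0.5]
opening: 0.996
t 1.67 tcp [ 0.3157 -0.4549  0.2231] yaw 57.81 F [ 0.4 -0.4 -0.5] open 87.7 q7 0.02
left: world mm [114.3 209.9 -23.1] tool mm [238.7 -15.2  20.9] rot deg [-5.000e-02  5.800e-01 -5.579e+01]
[27.8, -1.8, 2.4, -0.01, 0.07, -6.51] [27.9, 1.4, 2.5, -0.01, 0.07, -6.51] [27.5, 4.5, 2.5, -0.01, 0.07, -6.51] [26.8, 7.6, 2.5, -0.01, 0.07, -6.51] [25.8, 10.6, 2.6, -0.01, 0.07, -6.51]
```

```bash
python3 -m creep '[28,-2,2,0,0,-6.6, 28,1,2,0,0,-6.6, 27,4,2,0,0,-6.6, 27,8,2,0,0,-6.6, 26,11,2,0,0,-6.6]'; python3 -m creep '[25,13,2,0,0,-6.6, 23,16,2,0,0,-6.6, 20,16,2,0,0,-6.6, 2,2,0,0,0,-2,0,0,0,0,0,0]'; python3 -c "
from h import *
togo((.430,-.245,.2),113.6)
d=snapshot('scene'); cv2.imwrite('pics/s1.png',d['color'][:,:,::-1])
d=snapshot('top'); cv2.imwrite('pics/t1.png',d['color'][:,:,::-1])"
```

```text
clock: 2.08
tool_pos: [0.3827, -0.3259, 0.212]
eef_rot: [0.692, 0.722, -0.004, 0.004]
contact_force: [0.5, -0.1, -0.6]
opening: 1.001
clock: 2.5
tool_pos: [0.4231, -0.2392, 0.206]
eef_rot: [0.529, 0.849, -0.003, 0.005]
contact_force: [-0.1, 0.4, 0.0]
opening: 0.999
t 2.5 tcp [ 0.4231 -0.2392  0.206 ] yaw 116.12 F [-0.1  0.4  0. ] open 88.1 q7 0.3
left: world mm [ 6.9 -5.8 -6. ] tool mm [-8.2  3.7  6.1] rot deg [0.07 0.64 2.52]
[-8.2, 3.7, 6.1, 0.07, 0.64, 2.52] [0.0, 0.0, 0.0, 0.0, -0.0, 0.0] [0.0, 0.0, 0.0, -0.0, -0.0, 0.0] [0.0, 0.0, 0.0, 0.0, 0.0, 0.0] [0.0, 0.0, 0.0, -0.0, -0.0, 0.0]
```

View pics/s1.png

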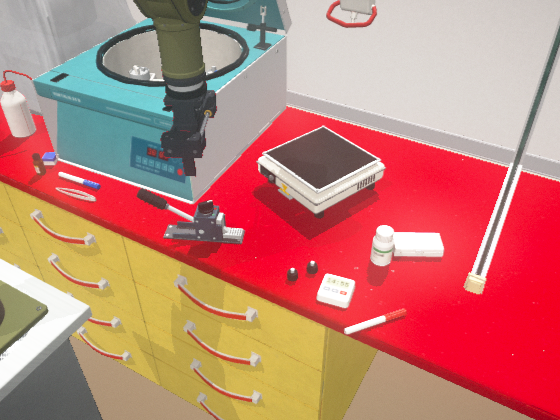

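View pics/t1.png

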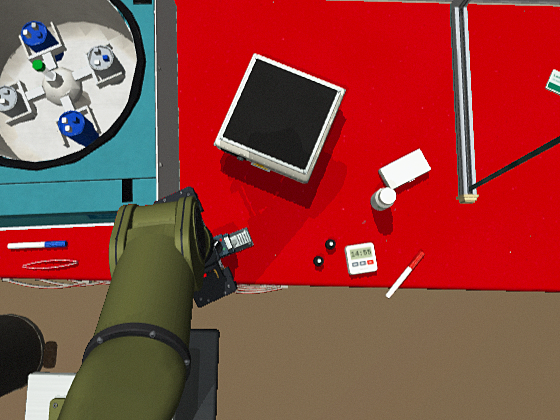

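Scene: the gripper is above and behind the jack (205,225), and the shaker front with its yellow mark (283,187) is now in the clear. The top view is mostly hidden by the arm.

```bash
python3 - <<'E'
import cv2
i=cv2.imread("pics/s1.png"); cv2.imwrite("pics/s1z.png",cv2.resize(i[110:230,240:400],None,fx=5,fy=5,interpolation=cv2.INTER_CUBIC))
cv2.imwrite("pics/s1y.png",cv2.resize(i[70:260,120:270],None,fx=3.1,fy=3.1,interpolation=cv2.INTER_CUBIC))
E
```

```text
(no output)
```

View pics/s1z.png

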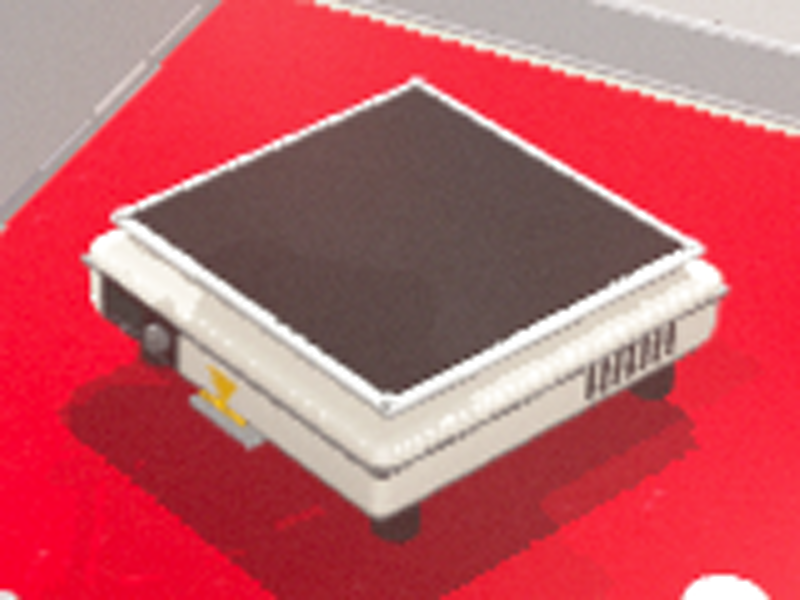

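View pics/s1y.png

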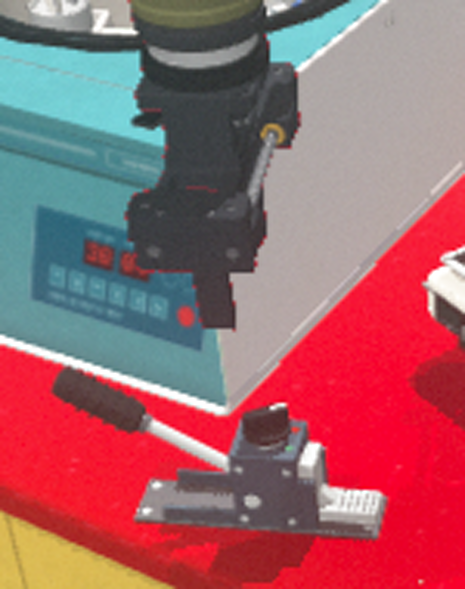

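```bash
python3 - <<'E'
from h import *
np.set_printoptions(precision=4,suppress=True)
s=snapshot("scene"); c=snapshot("top")
g=lambda x,y:np.array((240+(x+.5)/5-.5,110+(y+.5)/5-.5))
gt=lambda x,y:np.array((180+(x+.5)/3.7-.5,40+(y+.5)/3.7-.5))
obs=[(s,(-.008,-.11,.026),g(378,517)),(s,(-.008,.11,.026),g(92,302)),(s,(.218,-.11,.026),g(715,338)),(s,(-.011,0,.024),g(222,428)),
 (c,(-.011,0,.026),gt(298,478))]
def P(t,o): 
    ca,sa=math.cos(t[2]),math.sin(t[2]); return (t[0]+ca*o[0]-sa*o[1],t[1]+sa*o[0]+ca*o[1],o[2])
from scipy.optimize import least_squares
f=lambda t:np.concatenate([proj(k,P(t,o))-u for k,o,u in obs])
r=least_squares(f,[.62,-.336,math.radians(-21)]); print(r.x,math.degrees(r.x[2]),r.fun)
print("pad",P(r.x,(.003,0,.024)),"knob bar scene", proj(s,(.429,-.2437,.0875)))
# mat: plane 0.089 from scene
q=[g(*p) for p in [(417,85),(693,248),(387,400),(125,215)]]
W=np.array([ray(s,p,.089)[:2] for p in q]);print(W,W.mean(0))
# jack in scene: knob, base corners
h=lambda x,y:np.array((120+(x+.5)/3.1-.5,70+(y+.5)/3.1-.5))
B=[ray(s,h(*p),.004)[:2] for p in [(383,493),(378,538),(135,522),(150,483)]];print("base scene",B, (B[0]+B[1])/2,(B[2]+B[3])/2)
fr=(B[0]+B[1])/2; re=(B[2]+B[3])/2; d=(fr-re)/np.linalg.norm(fr-re); print(np.linalg.norm(fr-re),math.degrees(math.atan2(d[1],d[0])), re+.1*d,fr-.078*d)
print("knob disc",ray(s,h(268,442),.0805))
E
```

```text
[ 0.627  -0.3348 -0.3542] -20.291542220992717 [ 0.8101  3.2153 -1.686   2.6968  0.447   0.7708 -0.3326 -0.7033 -1.175
 -3.5627]
pad (np.float64(0.6297686717318474), np.float64(-0.33585008817571166), 0.024) knob bar scene [204.9717 205.8801]
[[ 0.844  -0.3199]
 [ 0.7743 -0.5007]
 [ 0.5963 -0.4273]
 [ 0.6651 -0.2503]] [ 0.7199 -0.3745]
base scene [array([ 0.4844, -0.3005]), array([ 0.4424, -0.3234]), array([ 0.3702, -0.1626]), array([ 0.4088, -0.145 ])] [ 0.4634 -0.3119] [ 0.3895 -0.1538]
0.17456103823412378 -64.9577236878944 [ 0.4318 -0.2444] [ 0.4304 -0.2413]
knob disc [ 0.4194 -0.2528  0.0805]
```

```bash
python3 -m creep '[-8,4,6,0,0.6,2.3, -1,0,10,0,0,0, 0,0,20,0,0,0, 0,0,0,0,0,0]'; python3 -c "
from h import *
togo((.430,-.244,.11),113.8)"
```

```text
clock: 3.03
tool_pos: [0.4273, -0.2543, 0.1688]
eef_rot: [0.555, 0.832, -0.002, 0.002]
contact_force: [-0.6, 0.4, -0.5]
opening: 1.004
t 3.03 tcp [ 0.4273 -0.2543  0.1688] yaw 112.64 F [-0.6  0.4 -0.5] open 88.4 q7 0.24
left: world mm [  2.7  10.3 -58.8] tool mm [ 8.8  6.5 58.8] rot deg [-0.09  0.31 -1.16]
[4.1, 3.1, 27.5, -0.04, 0.15, -0.54] [4.0, 3.1, 27.5, -0.04, 0.15, -0.54] [0.5, 0.4, 3.7, -0.01, 0.02, -0.07] [0.0, 0.0, 0.0, -0.0, -0.0, 0.0] [0.0, 0.0, 0.0, -0.0, 0.0, 0.0]
```

```bash
python3 -m creep '[4,3,20,0,0.3,-1, 4,2,20,0,0,0, 0,0,0,0,0,0, 0,0,0,0,0,0]'; python3 -c "
from h import *
togo((.430,-.244,.11),113.8)"
```

```text
clock: 3.37
tool_pos: [0.4266, -0.2481, 0.1279]
eef_rot: [0.549, 0.836, -0.002, -0.001]
contact_force: [-0.1, -0.4, 0.9]
opening: 0.998
t 3.37 tcp [ 0.4266 -0.2481  0.1279] yaw 113.41 F [-0.1 -0.4  0.9] open 87.9 q7 0.17
left: world mm [  3.4   4.1 -17.9] tool mm [ 2.4  4.8 17.9] rot deg [-0.26  0.07 -0.39]
[2.4, 4.8, 17.9, -0.26, 0.07, -0.39] [0.0, 0.0, 0.0, 0.0, 0.0, 0.0] [0.0, 0.0, 0.0, -0.0, -0.0, 0.0] [0.0, 0.0, 0.0, -0.0, -0.0, 0.0] [0.0, 0.0, 0.0, -0.0, -0.0, 0.0]
```

Check the alignment from the scene view before going down around the tower.

```bash
python3 -m creep '[2,5,15,-0.3,0,-0.4, 0,0,0,0,0,0, 0,0,0,0,0,0]'; python3 -c "
from h import *
togo((.430,-.244,.038),113.8)
d=snapshot('scene'); cv2.imwrite('pics/s2.png',cv2.resize(d['color'][100:260,120:270,::-1],None,fx=3.7,fy=3.7,interpolation=2))
print(find_in('knob','scene'),proj(d,(.430,-.244,.0875)))"
```

```text
clock: 3.62
tool_pos: [0.4306, -0.2463, 0.1155]
eef_rot: [0.547, 0.837, -0.001, 0.002]
contact_force: [-0.3, -0.4, 0.9]
opening: 0.998
t 3.62 tcp [ 0.4306 -0.2463  0.1155] yaw 113.71 F [-0.3 -0.4  0.9] open 87.9 q7 0.15
left: world mm [ -0.6   2.3 -77.5] tool mm [ 2.7  0.3 77.5] rot deg [ 0.07  0.26 -0.09]
[1.0, 0.1, 28.0, 0.03, 0.09, -0.03] [0.9, 0.1, 28.0, 0.03, 0.09, -0.03] [0.7, 0.1, 21.5, 0.02, 0.07, -0.03] [-0.0, 0.0, -0.0, 0.0, 0.0, 0.0] [0.0, 0.0, 0.0, -0.0, 0.0, 0.0] 
[{'xy': [207.6, 205.4], 'score': 0.43}, {'xy': [156.0, 198.9], 'score': 0.4}] [205.36199494 205.66610822]
```

View pics/s2.png

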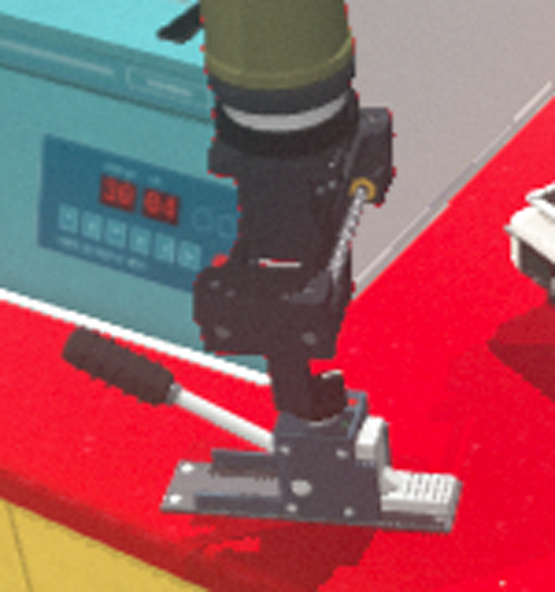

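```bash
python3 -m creep '[0,0,20,0,0.2,0, 0,0,20,0,0,0, 0,0,12,0,0,0, 0,0,0,0,0,0, 0,0,0,0,0,0]'; python3 -c "
from h import *
togo((.431,-.247,.039),113.8)"
```

```text
clock: 4.13
tool_pos: [0.4338, -0.2496, 0.0672]
eef_rot: [0.548, 0.836, 0.001, 0.006]
contact_force: [-0.2, 0.3, 1.1]
opening: 0.999
t 4.13 tcp [ 0.4338 -0.2496  0.0672] yaw 113.5 F [-0.2  0.3  1.1] open 88.0 q7 0.07
left: world mm [ -2.8   2.6 -28.2] tool mm [ 3.8 -1.8 28.2] rot deg [ 0.44  0.52 -0.3 ]
[3.7, -1.8, 27.7, 0.44, 0.52, -0.29] [0.1, -0.0, 0.5, 0.01, 0.01, -0.01] [0.0, 0.0, 0.0, -0.0, -0.0, 0.0] [0.0, 0.0, 0.0, -0.0, -0.0, 0.0] [0.0, 0.0, 0.0, -0.0, -0.0, 0.0]
```

```bash
python3 -m creep '[2,-1,10,0.3,0.5,-0.3, 2,-1,10,0,0,0, 0,0,4,0,0,0, 0,0,0,0,0,0, 0,0,0,0,0,0]'; python3 -c "
from h import *
togo((.431,-.247,.039),113.8)
d=snapshot('scene'); cv2.imwrite('pics/s3.png',cv2.resize(d['color'][100:260,120:270,::-1],None,fx=3.7,fy=3.7,interpolation=2))"
```

```text
clock: 4.55
tool_pos: [0.4325, -0.2481, 0.045]
eef_rot: [0.546, 0.838, 0.002, 0.003]
contact_force: [0.5, -0.5, 0.3]
opening: 0.999
t 4.55 tcp [ 0.4325 -0.2481  0.045 ] yaw 113.77 F [ 0.5 -0.5  0.3] open 88.0 q7 0.04
left: world mm [-1.5  1.1 -6. ] tool mm [ 1.6 -0.9  6. ] rot deg [ 0.34  0.21 -0.03]
[1.6, -0.9, 6.0, 0.34, 0.21, -0.03] [0.0, -0.0, -0.0, -0.0, -0.0, -0.0] [0.0, 0.0, 0.0, 0.0, 0.0, -0.0] [0.0, 0.0, 0.0, -0.0, -0.0, -0.0] [0.0, 0.0, 0.0, -0.0, -0.0, -0.0]
```

View pics/s3.png

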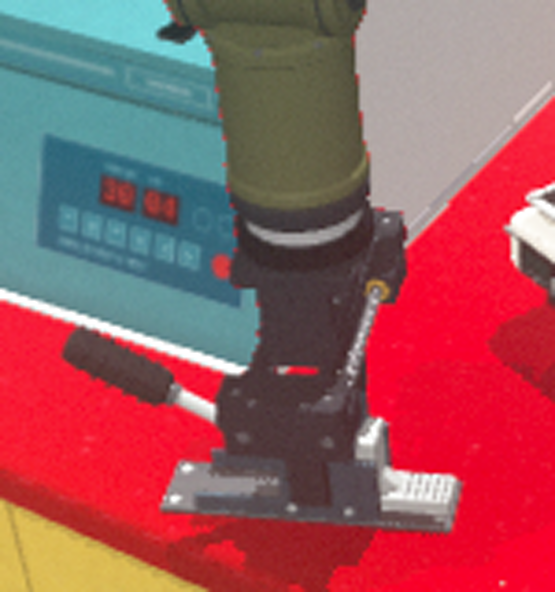

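The near finger now stands in front of the tower face at about (310,460) in the zoom. Descend the last few millimetres and close.

```bash
python3 -m creep '[1.5,-1,5,0.3,0.2,0, 0,0,0,0,0,0, 0,0,0,0,0,0]';python3 -m creep '[0,0,0,0,0,0, 0,0,0,0,0,0, 0,0,0,0,0,0, 0,0,0,0,0,0,0,0,0,0,0,0]' 30 30; python3 -m creep '[0,0,0,0,0,0, 0,0,0,0,0,0, 0,0,0,0,0,0, 0,0,0,0,0,0,0,0,0,0,0,0]'; python3 -c "
from h import *
togo((.431,-.247,.039),113.8)"
```

```text
clock: 4.85
tool_pos: [0.4317, -0.2475, 0.0406]
eef_rot: [0.547, 0.837, 0.0, 0.001]
contact_force: [0.1, -0.3, -0.3]
opening: 0.997
clock: 5.27
tool_pos: [0.4318, -0.2476, 0.041]
eef_rot: [0.547, 0.837, 0.001, 0.001]
contact_force: [-1.1, 0.2, -0.0]
opening: 0.643
clock: 5.68
tool_pos: [0.4332, -0.2471, 0.0412]
eef_rot: [0.546, 0.838, 0.001, 0.002]
contact_force: [1.2, -0.1, 0.2]
opening: 0.5
t 5.68 tcp [ 0.4332 -0.2471  0.0412] yaw 113.77 F [ 1.2 -0.1  0.2] open 44.1 q7 0.03
left: world mm [-2.2  0.1 -2.2] tool mm [ 1.  -2.   2.2] rot deg [ 0.27  0.11 -0.03]
[1.0, -2.0, 2.2, 0.27, 0.11, -0.03] [0.0, 0.0, 0.0, -0.0, -0.0, -0.0] [0.0, 0.0, 0.0, 0.0, 0.0, -0.0] [0.0, 0.0, 0.0, -0.0, -0.0, -0.0] [0.0, 0.0, 0.0, -0.0, -0.0, -0.0]
```

```bash
python3 -m creep '[0,0,-5,0,0,0, 0,0,-8,0,0,0, 0,0,-8,0,0,0, 0,0,0,0,0,0]' 30 45; python3 -c "
from h import *
togo((.48,-.32,.068),113.8,v=20)"
```

```text
clock: 6.02
tool_pos: [0.4296, -0.2467, 0.0617]
eef_rot: [0.546, 0.838, 0.0, -0.002]
contact_force: [0.2, -0.1, -9.6]
opening: 0.491
t 6.02 tcp [ 0.4296 -0.2467  0.0617] yaw 113.77 F [ 0.2 -0.1 -9.6] open 43.3 q7 0.07
left: world mm [ 50.4 -73.3   6.3] tool mm [-87.4  16.6  -6.6] rot deg [-0.11 -0.17 -0.03]
[-19.6, 3.7, -1.5, -0.02, -0.04, -0.01] [-19.6, 3.7, -1.5, -0.02, -0.04, -0.01] [-19.6, 3.7, -1.5, -0.02, -0.04, -0.01] [-19.6, 3.7, -1.4, -0.02, -0.04, -0.01] [-9.0, 1.7, -0.7, -0.01, -0.02, -0.0]
```

Lifted (9.6 N, about 0.9 kg). Carry it away from the centrifuge, then rotate.

```bash
python3 -m creep '[-12,2,-2,0,0,0, -19,4,-2,0,0,0, -19,4,-2,0,0,0, -19,4,0,0,0,0, -10,2,0,0,0,0]';  python3 -m creep '[0,0,0,0,0,-3, 0,0,0,0,0,-5, 0,0,0,0,0,-5,0,0,0,0,0,-5,0,0,0,0,0,-5]';python3 -c "
from h import *
togo((.49,-.30,.066),159,v=20,w=5)"
```

```text
clock: 6.43
tool_pos: [0.4717, -0.3116, 0.0675]
eef_rot: [0.545, 0.839, -0.001, -0.007]
contact_force: [-0.3, -0.8, -9.7]
opening: 0.496
clock: 6.85
tool_pos: [0.4688, -0.3169, 0.066]
eef_rot: [0.363, 0.932, -0.001, -0.008]
contact_force: [-0.8, -0.2, -9.4]
opening: 0.494
t 6.85 tcp [ 0.4688 -0.3169  0.066 ] yaw 137.47 F [-0.8 -0.2 -9.4] open 43.5 q7 0.59
left: world mm [21.2 16.9  0. ] tool mm [-4.2 26.8 -0.3] rot deg [ -0.26  -0.93 -21.52]
[-1.0, 6.2, -0.1, -0.06, -0.22, -4.99] [-1.5, 6.1, -0.1, -0.06, -0.22, -4.99] [-2.0, 6.0, -0.0, -0.06, -0.22, -4.99] [-2.5, 5.8, -0.0, -0.06, -0.22, -4.99] [-0.9, 1.7, -0.0, -0.02, -0.07, -1.54]
```

```bash
python3 -m creep '[-1,6,0,0,-0.2,-5, -1.5,6,0,0,-0.2,-5, -2,6,0,0,-0.2,-5, -1,3,0,0,-0.2,-4, 0,0,0,0,0,0]';  python3 -m creep '[0,0,0,0,0,0]';python3 -c "
from h import *
togo((.49,-.30,.066),159,v=20,w=5)
d=snapshot('scene'); cv2.imwrite('pics/s4.png',d['color'][:,:,::-1]); cv2.imwrite('pics/s4z.png',cv2.resize(d['color'][110:260,180:390,::-1],None,fx=3.7,fy=3.7,interpolation=2))
d=snapshot('top'); cv2.imwrite('pics/t4.png',cv2.resize(d['color'][40:290,150:390,::-1],None,fx=2.4,fy=2.4,interpolation=2))"
```

```text
clock: 7.27
tool_pos: [0.479, -0.305, 0.0632]
eef_rot: [0.196, 0.98, -0.003, -0.007]
contact_force: [-0.4, 0.8, -9.3]
opening: 0.497
clock: 7.35
tool_pos: [0.4781, -0.3052, 0.0628]
eef_rot: [0.197, 0.98, -0.003, -0.008]
contact_force: [-0.1, 0.5, -9.9]
opening: 0.494
t 7.35 tcp [ 0.4781 -0.3052  0.0628] yaw 157.22 F [-0.1  0.5 -9.9] open 43.5 q7 0.83
left: world mm [11.9  5.2  3.2] tool mm [-8.9  9.4 -3.4] rot deg [-0.45 -0.8  -1.78]
[-8.9, 9.4, -3.4, -0.45, -0.8, -1.78] [0.0, 0.0, 0.0, -0.0, -0.0, 0.0] [0.0, 0.0, 0.0, -0.0, -0.0, 0.0] [0.0, 0.0, 0.0, 0.0, -0.0, 0.0] [0.0, 0.0, 0.0, 0.0, 0.0, 0.0]
```

View pics/s4z.png

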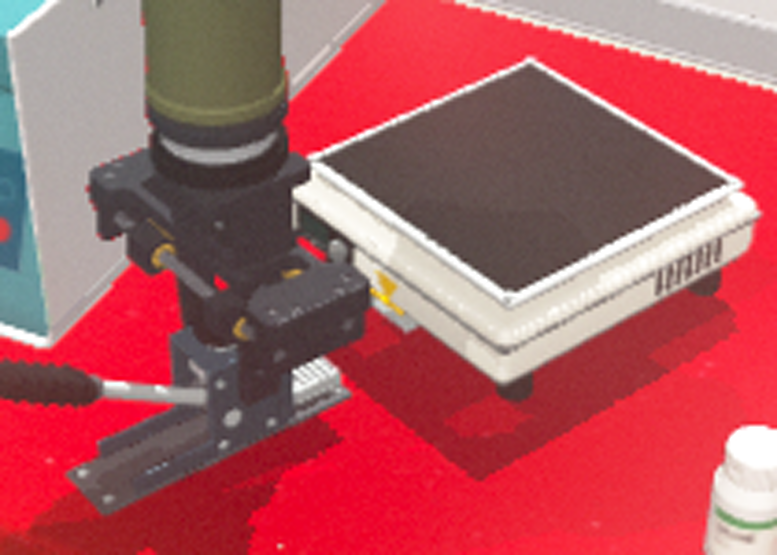

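View pics/t4.png

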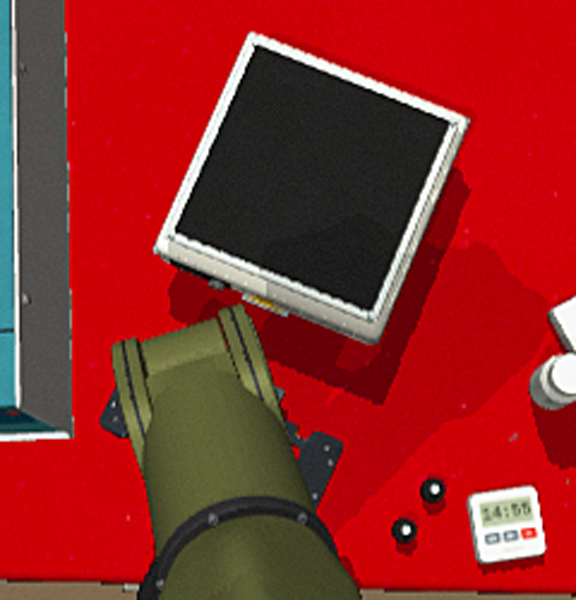

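The jack hangs level in the gripper, pointing at the shaker. Base plate corners in the zoom are at (350,393), (103,513) and (68,475). I'll use them to measure the tool-to-jack offset.

```bash
python3 - <<'E'
from h import *
from scipy.optimize import least_squares
np.set_printoptions(precision=4,suppress=True)
s=snapshot("scene")
g=lambda x,y:np.array((180+(x+.5)/3.7-.5,110+(y+.5)/3.7-.5))
st=get_state(); p=np.array(st["tool_pos"]); M=R.from_quat(st["eef_rot"]).as_matrix()
dz=p[2]-.041
obs=[((.078,-.022,.004),g(350,391)),((-.1,-.022,.004),g(103,511)),((-.1,.022,.004),g(68,474))]
def P(t,o):
    ca,sa=math.cos(t[2]),math.sin(t[2]); return (t[0]+ca*o[0]-sa*o[1],t[1]+sa*o[0]+ca*o[1],o[2]+dz)
r=least_squares(lambda t:np.concatenate([proj(s,P(t,o))-u for o,u in obs]),[p[0],p[1],-.4])
print(r.x,math.degrees(r.x[2]),r.fun, "offset tool",M.T@(np.array([r.x[0],r.x[1],p[2]])-p), "tool x yaw",math.degrees(math.atan2(M[1,0],M[0,0]))-180)
print(M[:,2])
E
```

```text
[ 0.4754 -0.3016 -0.3928] -22.503259251027586 [ 0.5671 -0.3747  0.3565  0.6848 -0.9064 -0.4757] offset tool [0.0042 0.0024 0.    ] tool x yaw -22.773838285483208
[-0.0155 -0.0026 -0.9999]
```

```bash
python3 -m creep '[-10,5,0,-0.4,-0.8,-1.5, -15,6,0,0,0,0, -15,5,2,0,0,0, 0,0,0,0,0,0, 0,0,0,0,0,0]';python3 -c "
from h import *
togo((.5247,-.2976,.045),159,v=20,w=5)"
```

```text
clock: 7.92
tool_pos: [0.5235, -0.3068, 0.0605]
eef_rot: [0.184, 0.983, -0.001, 0.001]
contact_force: [-2.0, -0.5, -8.9]
opening: 0.495
t 7.92 tcp [ 0.5235 -0.3068  0.0605] yaw 158.78 F [-2.  -0.5 -8.9] open 43.6 q7 0.89
left: world mm [  1.2   9.2 -15.5] tool mm [ 2.3  9.  15.4] rot deg [-0.1   0.15 -0.22]
[2.3, 9.0, 15.4, -0.1, 0.15, -0.22] [0.0, 0.0, 0.0, -0.0, 0.0, 0.0] [0.0, 0.0, 0.0, -0.0, 0.0, 0.0] [0.0, 0.0, 0.0, -0.0, -0.0, 0.0] [0.0, 0.0, 0.0, 0.0, 0.0, 0.0]
```

```bash
python3 -m creep '[1,5,7,0,0.1,-0.2, 1,4,6,0,0,0, 0,0,0,0,0,0, 0,0,0,0,0,0]';python3 -c "
from h import *
togo((.5247,-.2976,.0445),159,v=20,w=5)
togo((.5714,-.3155,.0445),159,v=20,w=5)
d=snapshot('scene'); cv2.imwrite('pics/s5z.png',cv2.resize(d['color'][110:260,180:390,::-1],None,fx=3.7,fy=3.7,interpolation=2))"
```

```text
clock: 8.25
tool_pos: [0.5243, -0.2966, 0.0456]
eef_rot: [0.182, 0.983, -0.001, -0.0]
contact_force: [-0.6, 0.3, -8.5]
opening: 0.494
t 8.25 tcp [ 0.5243 -0.2966  0.0456] yaw 159.04 F [-0.6  0.3 -8.5] open 43.5 q7 0.85
left: world mm [ 0.4 -1.  -1.1] tool mm [-0.8 -0.8  1.1] rot deg [-0.1  -0.01  0.04]
[-0.8, -0.8, 1.1, -0.1, -0.01, 0.04] [0.0, 0.0, 0.0, -0.0, -0.0, 0.0] [0.0, 0.0, 0.0, 0.0, 0.0, 0.0] [0.0, 0.0, 0.0, 0.0, 0.0, 0.0] [0.0, 0.0, 0.0, 0.0, 0.0, 0.0] 
t 8.25 tcp [ 0.5243 -0.2966  0.0456] yaw 159.04 F [-0.6  0.3 -8.5] open 43.5 q7 0.85
left: world mm [ 47.1 -18.9  -1.1] tool mm [-50.8  -0.8   1.1] rot deg [-0.1  -0.01  0.04]
[-20.0, -0.3, 0.4, -0.04, -0.0, 0.01] [-20.0, -0.3, 0.4, -0.04, -0.0, 0.01] [-10.8, -0.2, 0.2, -0.02, -0.0, 0.01] [0.0, 0.0, 0.0, 0.0, -0.0, 0.0] [0.0, 0.0, 0.0, 0.0, 0.0, 0.0]
```

View pics/s5z.png

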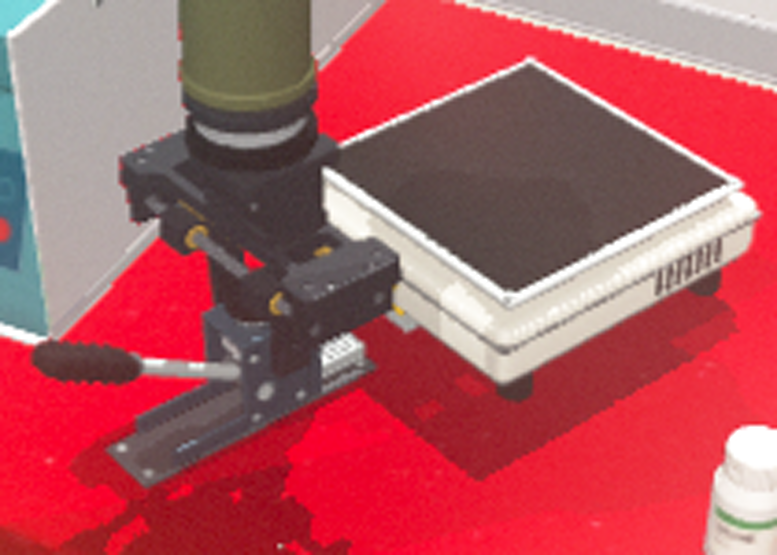

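Toe at about (342,352) points at the pad lip (405,320) and stands in front of it. Slide in slowly.

```bash
python3 -m creep '[-8,0,0.5,0,0,0, -10,0,0.5,0,0,0, -10,0,0,0,0,0, 0,0,0,0,0,0, 0,0,0,0,0,0]';python3 -c "
from h import *
togo((.5714,-.3155,.0445),159,v=20,w=5)
d=snapshot('scene'); cv2.imwrite('pics/s6z.png',cv2.resize(d['color'][140:240,200:340,::-1],None,fx=5.6,fy=5.6,interpolation=2))"
```

```text
clock: 8.72
tool_pos: [0.551, -0.3082, 0.0444]
eef_rot: [0.182, 0.983, -0.001, -0.001]
contact_force: [-0.5, -0.3, -7.5]
opening: 0.496
t 8.72 tcp [ 0.551  -0.3082  0.0444] yaw 159.02 F [-0.5 -0.3 -7.5] open 43.7 q7 0.91
left: world mm [20.4 -7.3  0.1] tool mm [-21.7   0.5  -0.2] rot deg [-0.17 -0.1   0.02]
[-20.0, 0.5, -0.2, -0.15, -0.09, 0.01] [-1.7, 0.0, -0.0, -0.01, -0.01, 0.0] [0.0, 0.0, 0.0, -0.0, -0.0, -0.0] [0.0, 0.0, 0.0, -0.0, 0.0, 0.0] [0.0, 0.0, 0.0, 0.0, -0.0, 0.0]
```

View pics/s6z.png

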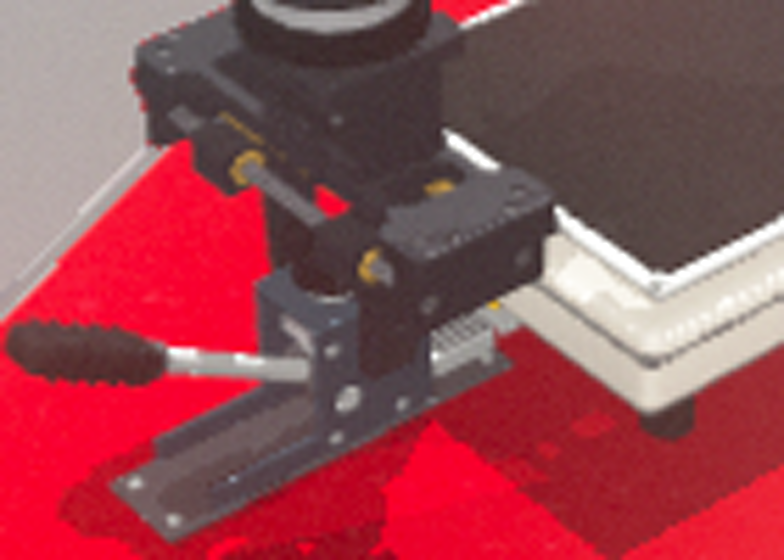

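```bash
python3 -m creep '[-8,0,0,-0.2,0,0, -8,0,0,0,0,0, -4,0,0,0,0,0, 0,0,0,0,0,0, 0,0,0,0,0,0]';python3 -c "
from h import *
togo((.5714,-.3155,.0445),159,v=20,w=5)
d=snapshot('scene'); cv2.imwrite('pics/s7z.png',cv2.resize(d['color'][140:240,200:340,::-1],None,fx=5.6,fy=5.6,interpolation=2))
d=snapshot('top'); cv2.imwrite('pics/t7.png',cv2.resize(d['color'][40:290,150:390,::-1],None,fx=2.4,fy=2.4,interpolation=2))"
```

```text
clock: 9.18
tool_pos: [0.5682, -0.3156, 0.0441]
eef_rot: [0.182, 0.983, 0.0, -0.002]
contact_force: [-0.5, 0.3, -8.6]
opening: 0.491
t 9.18 tcp [ 0.5682 -0.3156  0.0441] yaw 159.03 F [-0.5  0.3 -8.6] open 43.3 q7 0.95
left: world mm [3.2 0.1 0.4] tool mm [-3.   1.3 -0.4] rot deg [-0.03 -0.27  0.03]
[-3.0, 1.3, -0.4, -0.03, -0.27, 0.03] [0.0, 0.0, 0.0, 0.0, 0.0, 0.0] [0.0, 0.0, 0.0, 0.0, -0.0, 0.0] [0.0, 0.0, 0.0, 0.0, 0.0, 0.0] [0.0, 0.0, 0.0, 0.0, 0.0, 0.0]
```

View pics/s7z.png

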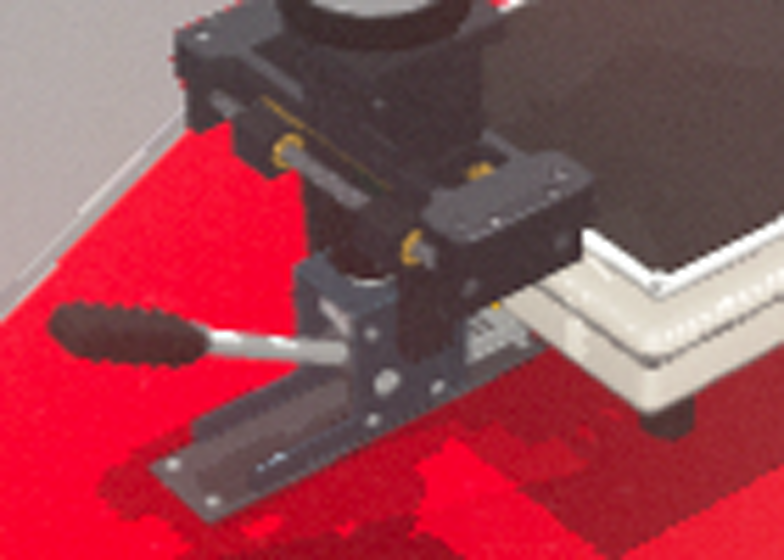

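View pics/t7.png

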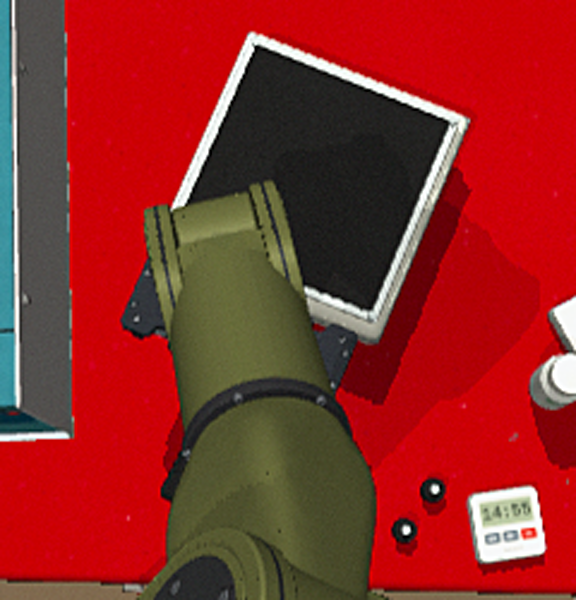

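```bash
python3 - <<'E'
from h import *
np.set_printoptions(precision=4,suppress=True)
s=snapshot("scene"); im=cv2.imread("pics/s1.png").astype(int)
W=[]
for u in range(295,314):
    col=im[:,u]; # from below up: dark red -> white ; use green channel
    g=col[170:225,1]
    th=90; k=[i for i in range(len(g)-1) if g[i]>=th and g[i+1]<th][-1]
    v=170+k+(g[k]-th)/(g[k]-g[k+1]); W.append(ray(s,(u,v),.026)[:2])
W=np.array(W); d=W[-1]-W[0]; 
l=cv2.fitLine(W.astype(np.float32),cv2.DIST_HUBER,0,1e-4,1e-4).ravel(); print("edge yaw",math.degrees(math.atan2(l[1],l[0])),W[0],W[-1])
ex=np.array([math.cos(math.radians(-21)),math.sin(math.radians(-21))]); print("face x proj",W@ex)
for o in [(.621,-.337),(.627,-.335)]: print("pred",np.dot(o,ex)-.008)
# same in top view 
c=snapshot("top"); im=cv2.imread("pics/top0.png")
E
```

```text
edge yaw 68.8255970960134 [ 0.6129 -0.3638] [ 0.5891 -0.4235]
face x proj [0.7025 0.7023 0.702  0.7022 0.7024 0.7022 0.702  0.7021 0.7024 0.7021
 0.702  0.7022 0.7024 0.7021 0.7019 0.702  0.7023 0.7021 0.7018]
pred 0.6925234438515285
pred 0.6974081905114211
```

```bash
python3 - <<'E'
import cv2
i=cv2.imread("pics/s1.png"); cv2.imwrite("pics/a.png",cv2.resize(i[175:207,265:310],None,fx=16,fy=16,interpolation=cv2.INTER_CUBIC))
i=cv2.imread("pics/top0.png"); cv2.imwrite("pics/b.png",cv2.resize(i[145:185,230:285],None,fx=14,fy=14,interpolation=cv2.INTER_CUBIC))
E
```

```text
(no output)
```

View pics/a.png

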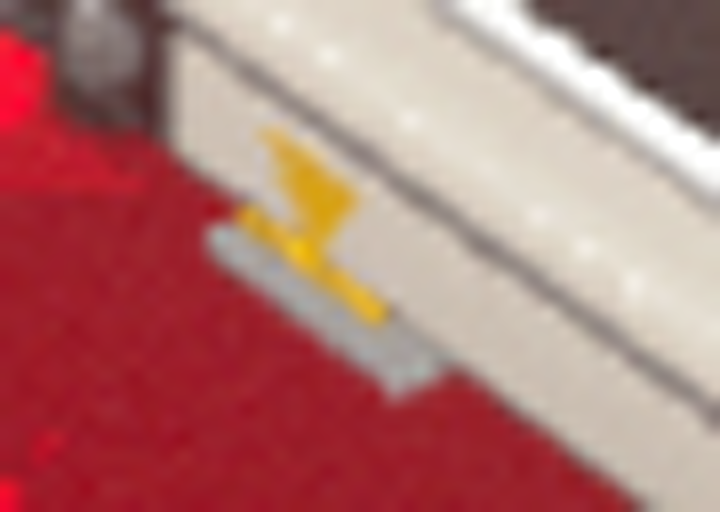

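View pics/b.png

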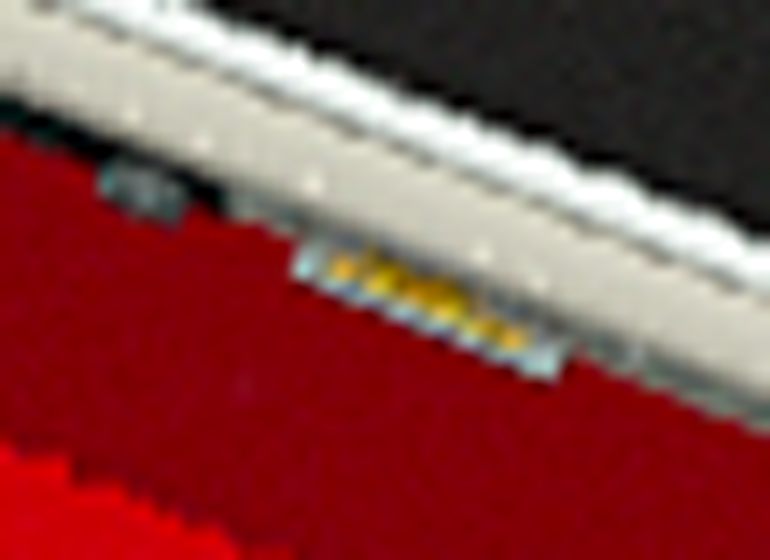

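```bash
python3 - <<'E'
from h import *
np.set_printoptions(precision=4,suppress=True)
s=snapshot("scene");c=snapshot("top")
a=lambda x,y:(265+(x+.5)/16-.5,175+(y+.5)/16-.5); b=lambda x,y:(230+(x+.5)/14-.5,145+(y+.5)/14-.5)
ex=np.array([math.cos(math.radians(-21)),math.sin(math.radians(-21))])
for k,f,pts,zs in [(s,a,[(208,250),(395,402)],(.024,)),(c,b,[(292,275),(553,384)],(.024,.028))]:
  for z in zs:
    A,B=[ray(k,f(*p),z)[:2] for p in pts]; m=(A+B)/2
    print(z,A,B,np.linalg.norm(A-B),"mid",m,"pad",m+.014*ex, "origin",m+.011*ex)
E
```

```text
0.024 [ 0.6241 -0.3098] [ 0.606  -0.3521] 0.04603467068584054 mid [ 0.615  -0.3309] pad [ 0.6281 -0.3359] origin [ 0.6253 -0.3349]
0.024 [ 0.619  -0.3116] [ 0.6024 -0.3538] 0.045423154144742614 mid [ 0.6107 -0.3327] pad [ 0.6238 -0.3377] origin [ 0.621  -0.3366]
0.028 [ 0.6182 -0.3118] [ 0.6016 -0.3539] 0.04525539204048148 mid [ 0.6099 -0.3328] pad [ 0.6229 -0.3378] origin [ 0.6201 -0.3367]
```

```bash
python3 -m creep '[-3,1,0,0,-0.2,0, 0,0,0,0,0,0, 0,0,2.5,0,0,0, 0,0,1,0,0,0, 0,0,0,0,0,0]';python3 -c "
from h import *
togo((.5714,-.3155,.041),159,v=20,w=5)"
```

```text
clock: 9.9
tool_pos: [0.5716, -0.3157, 0.0412]
eef_rot: [0.182, 0.983, -0.0, -0.0]
contact_force: [0.6, -0.3, -8.7]
opening: 0.492
t 9.9 tcp [ 0.5716 -0.3157  0.0412] yaw 159.06 F [ 0.6 -0.3 -8.7] open 43.4 q7 0.95
left: world mm [-0.2  0.2 -0.2] tool mm [0.2 0.1 0.2] rot deg [-0.06 -0.02  0.06]
[0.2, 0.1, 0.2, -0.06, -0.02, 0.06] [0.0, 0.0, 0.0, 0.0, -0.0, 0.0] [0.0, 0.0, 0.0, 0.0, 0.0, 0.0] [0.0, 0.0, 0.0, 0.0, -0.0, 0.0] [0.0, 0.0, 0.0, 0.0, 0.0, 0.0]
```

```bash
python3 -m creep '[0,0,1.5,0,0,0, 0,0,0,0,0,0]';python3 -m creep '[0,0,1.5,0,0,0, 0,0,0,0,0,0]'
```

```text
clock: 10.07
tool_pos: [0.5717, -0.3157, 0.0416]
eef_rot: [0.182, 0.983, -0.001, -0.0]
contact_force: [0.8, 0.3, -9.2]
opening: 0.494
clock: 10.23
tool_pos: [0.5721, -0.3158, 0.0413]
eef_rot: [0.182, 0.983, -0.001, 0.0]
contact_force: [-0.8, 0.1, -9.6]
opening: 0.496
```

```bash
python3 -m creep '[0,0,2,0,0,0, 0,0,2,0,0,0]';python3 -m creep '[0,0,2,0,0,0, 0,0,0,0,0,0]'
```

```text
clock: 10.4
tool_pos: [0.5722, -0.3158, 0.0412]
eef_rot: [0.182, 0.983, -0.002, 0.0]
contact_force: [-6.2, 0.4, 12.7]
opening: 0.495
clock: 10.57
tool_pos: [0.5722, -0.3157, 0.0416]
eef_rot: [0.182, 0.983, -0.002, 0.001]
contact_force: [-0.0, 0.1, -9.4]
opening: 0.496
```

```bash
python3 -m creep '[0,0,1,0,0,0, 0,0,1,0,0,0, 0,0,1,0,0,0]'; python3 -m creep '[0,0,0.5,0,0,0, 0,0,0.5,0,0,0, 0,0,0.5,0,0,0]' 56; python3 -c "
from h import *
togo((.5714,-.3155,.041),159,v=20,w=5)
d=snapshot('scene'); cv2.imwrite('pics/s8z.png',cv2.resize(d['color'][140:240,200:340,::-1],None,fx=5.6,fy=5.6,interpolation=2))"
```

```text
clock: 10.82
tool_pos: [0.5725, -0.3158, 0.0412]
eef_rot: [0.182, 0.983, -0.003, 0.001]
contact_force: [-4.4, 0.3, 8.0]
opening: 0.493
clock: 11.07
tool_pos: [0.5758, -0.3162, 0.0413]
eef_rot: [0.183, 0.983, -0.003, 0.005]
contact_force: [0.3, -0.4, -1.7]
opening: 0.634
t 11.07 tcp [ 0.5758 -0.3162  0.0413] yaw 158.96 F [ 0.3 -0.4 -1.7] open 55.8 q7 0.94
left: world mm [-4.4  0.7 -0.3] tool mm [ 4.4 -1.   0.2] rot deg [-0.22  0.57 -0.04]
[4.4, -1.0, 0.2, -0.22, 0.57, -0.04] [0.0, 0.0, 0.0, -0.0, -0.0, 0.0] [0.0, 0.0, 0.0, 0.0, 0.0, 0.0] [0.0, 0.0, 0.0, 0.0, 0.0, 0.0] [0.0, 0.0, 0.0, 0.0, 0.0, 0.0]
```

View pics/s8z.png

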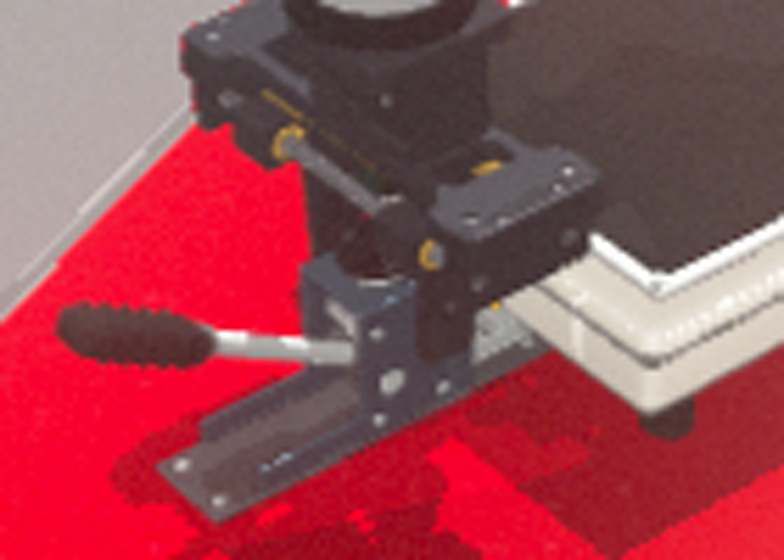

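```bash
python3 -m creep '[0,0,0,0,0,0, 0,0,0,0,0,0, 0,0,-4,0,0,0, 0,0,-12,0,0,0, 0,0,-20,0,0,0]' 75; python3 -m creep '[0,0,-20,0,0,0, 5,0,-20,0,0,0, 15,0,-20,0,0,0, 15,0,-20,0,0,0, 10,0,-10,0,0,0]'; python3 -c "
from h import *
togo((.5714,-.3155,.041),159,v=20,w=5)
d=snapshot('scene'); cv2.imwrite('pics/s9.png',d['color'][:,:,::-1]);cv2.imwrite('pics/s9z.png',cv2.resize(d['color'][140:240,200:340,::-1],None,fx=5.6,fy=5.6,interpolation=2))"
```

```text
clock: 11.53
tool_pos: [0.574, -0.3151, 0.0749]
eef_rot: [0.182, 0.983, -0.002, 0.002]
contact_force: [-0.2, 0.9, -0.4]
opening: 0.853
clock: 11.95
tool_pos: [0.5339, -0.2975, 0.1742]
eef_rot: [0.182, 0.983, -0.002, 0.006]
contact_force: [0.7, -0.8, -0.1]
opening: 0.851
t 11.95 tcp [ 0.5339 -0.2975  0.1742] yaw 159.0 F [ 0.7 -0.8 -0.1] open 75.0 q7 1.0
left: world mm [  37.5  -18.  -133.2] tool mm [-39.9  -3.2 133.7] rot deg [-0.05  0.66  0.  ]
[-5.7, -0.5, 19.2, -0.01, 0.09, 0.0] [-5.8, -0.5, 19.1, -0.01, 0.09, 0.0] [-5.8, -0.5, 19.1, -0.01, 0.09, 0.0] [-5.8, -0.5, 19.1, -0.01, 0.09, 0.0] [-5.8, -0.5, 19.1, -0.01, 0.09, 0.0]
```

View pics/s9z.png

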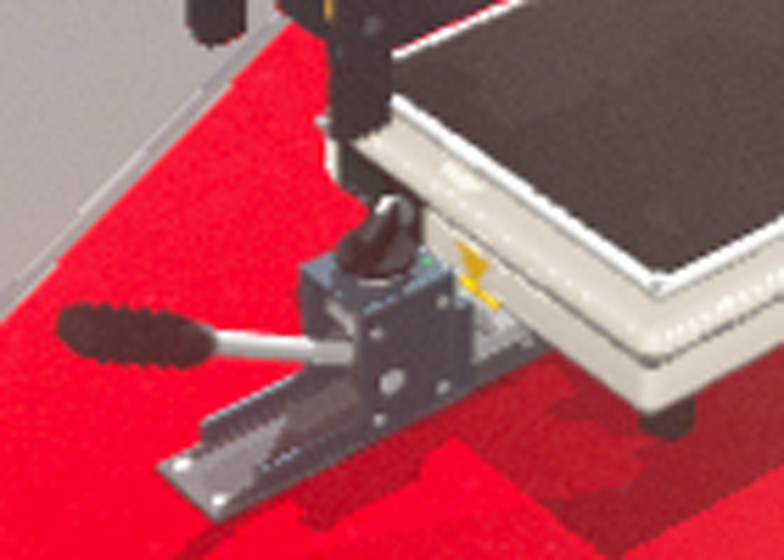

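```bash
python3 - <<'E'
from h import *
from scipy.optimize import least_squares
np.set_printoptions(precision=4,suppress=True)
s=snapshot("scene")
g=lambda x,y:np.array((200+(x+.5)/5.6-.5,140+(y+.5)/5.6-.5))
obs=[((-.1,.022,.004),g(157,466)),((-.1,-.022,.004),g(218,522)),((-.024,-.022,.068),g(360,299)),((.024,-.022,.068),g(471,265)),((-.024,.022,.068),g(302,266))]
def P(t,o):
    ca,sa=math.cos(t[2]),math.sin(t[2]); return (t[0]+ca*o[0]-sa*o[1],t[1]+sa*o[0]+ca*o[1],o[2])
for sub in (obs,obs[:2]+obs[3:],obs[2:]):
    r=least_squares(lambda t:np.concatenate([proj(s,P(t,o))-u for o,u in sub]),[.57,-.316,-.37])
    print(r.x,math.degrees(r.x[2]),r.fun.reshape(-1,2).tolist(),"toe",P(r.x,(.062,0,0)))
E
```

```text
[ 0.5736 -0.3121 -0.3519] -20.161082318276303 [[0.4105243203474629, -1.092397767101403], [0.9360817391094258, -1.296708576428557], [1.2510901070581326, 2.72684774098974], [-2.2465861921190253, 0.40566436148591833], [-0.38882520058393766, -0.43853886270838416]] toe (np.float64(0.6318396513122558), np.float64(-0.33345155967961737), 0)
[ 0.5716 -0.3148 -0.3682] -21.0946057879283 [[0.6076407671130823, -0.6282858695108757], [0.8921202798521506, -0.6751927073721333], [-1.6706563950188524, 1.3712929945016867], [0.1622490089602593, 0.24261824430305978]] toe (np.float64(0.6294500695084936), np.float64(-0.33710437593277326), 0)
[ 0.5773 -0.3119 -0.4115] -23.5770282038648 [[1.1429962402024216, 1.7479456368480157], [-1.6145124514357008, 0.05566492236076215], [0.4527653637931621, -1.8060829641755447]] toe (np.float64(0.6340757916474568), np.float64(-0.33664924344730146), 0)
```

Jack toe and pad agree within about 2 mm in the same camera. Next is the knob: go above it with the tool x along the bar (world yaw about 189°).

```bash
python3 -m creep '[-8,0,5,0,0.5,-5, -8,0,8,0,0,-6, -8,0,8,0,0,-6, -6,0,5,0,0,-6, -2,0,0,0,0,-4]' 50; python3 -c "
from h import *
togo((.5685,-.3143,.125),189,v=20,w=5)"
```

```text
clock: 12.47
tool_pos: [0.5672, -0.3072, 0.1477]
eef_rot: [-0.062, 0.998, -0.003, 0.001]
contact_force: [-0.6, 0.1, -0.1]
opening: 0.569
t 12.47 tcp [ 0.5672 -0.3072  0.1477] yaw -172.89 F [-0.6  0.1 -0.1] open 50.1 q7 1.43
left: world mm [  1.3  -7.1 -22.7] tool mm [-0.4 -7.  22.7] rot deg [-0.41  0.1  -1.89]
[-0.4, -5.9, 19.1, -0.34, 0.09, -1.58] [-0.0, -1.1, 3.6, -0.07, 0.02, -0.3] [0.0, 0.0, 0.0, -0.0, 0.0, 0.0] [0.0, 0.0, 0.0, -0.0, 0.0, 0.0] [0.0, 0.0, 0.0, 0.0, 0.0, 0.0]
```

```bash
python3 -m creep '[0,-4,10,-0.4,0,-1, 0,-3,10,0,0,-0.5, 0,0,0,0,0,0, 0,0,0,0,0,0]' 45; python3 -c "
from h import *
togo((.5685,-.3143,.125),189,v=20,w=5)
d=snapshot('scene'); cv2.imwrite('pics/s10z.png',cv2.resize(d['color'][120:220,210:330,::-1],None,fx=6,fy=6,interpolation=2))
d=snapshot('top'); cv2.imwrite('pics/t10.png',cv2.resize(d['color'][90:290,150:350,::-1],None,fx=3,fy=3,interpolation=2))"
```

```text
clock: 12.8
tool_pos: [0.5698, -0.3146, 0.1235]
eef_rot: [-0.077, 0.997, 0.001, 0.0]
contact_force: [0.4, -0.2, 0.7]
opening: 0.512
t 12.8 tcp [ 0.5698 -0.3146  0.1235] yaw -171.22 F [ 0.4 -0.2  0.7] open 45.1 q7 1.46
left: world mm [-1.3  0.3  1.5] tool mm [ 1.2  0.5 -1.5] rot deg [ 0.15  0.06 -0.22]
[1.2, 0.5, -1.5, 0.15, 0.06, -0.22] [0.0, 0.0, 0.0, 0.0, -0.0, 0.0] [0.0, 0.0, 0.0, 0.0, -0.0, 0.0] [0.0, 0.0, 0.0, -0.0, -0.0, 0.0] [0.0, 0.0, 0.0, -0.0, -0.0, 0.0]
```

View pics/s10z.png

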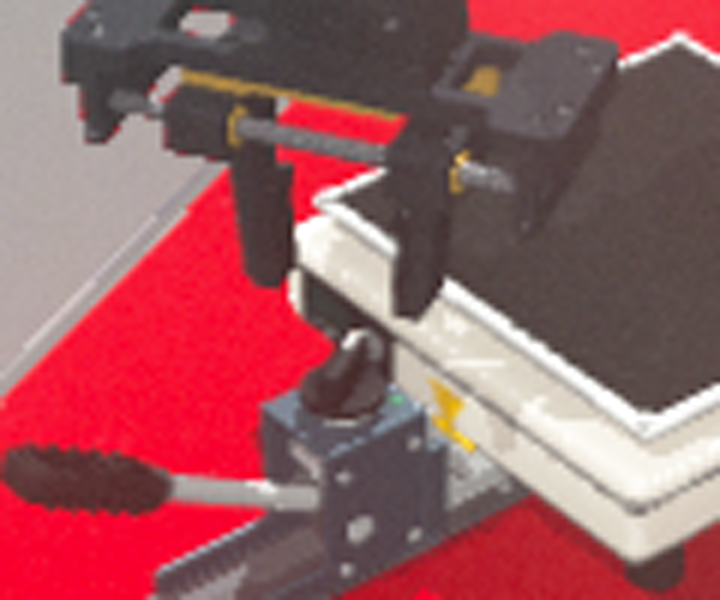

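View pics/t10.png

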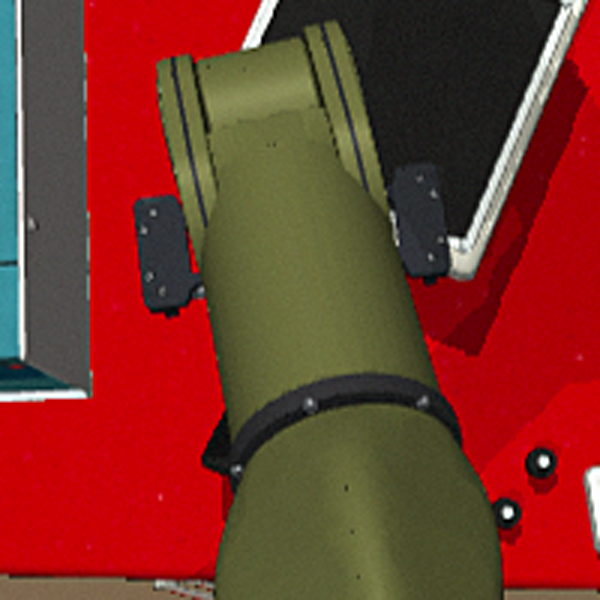

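```bash
python3 - <<'E'
from h import *
s=snapshot("scene"); p=np.array(get_state()["tool_pos"])
z=lambda q:((q-[210,120]+.5)*6-.5)
print("tcp px",z(proj(s,p)),"below at knob",z(proj(s,[p[0],p[1],.0875])), "disc",z(proj(s,[p[0],p[1],.0805])))
print("finger mids y±22",[z(proj(s,p+R.from_quat(get_state()["eef_rot"]).apply([0,y,0]))) for y in (-.0225,.0225)])
E
```

```text
tcp px [343.46542796 290.38921207] below at knob [345.37878336 370.40674964] disc [345.73312617 385.2255539 ]
finger mids y±22 [array([400.09254356, 303.00868774]), array([287.4346971 , 277.90264204])]
```

```bash
python3 -m creep '[1,0,12,0,0,0, 0,0,12,0,0,0, 0,0,5,0,0,0, 0,0,3,0,0,0, 0,0,0,0,0,0]' 28 30; python3 -c "
from h import *
togo((.569,-.3143,.084),189,v=20,w=5)"
```

```text
clock: 13.37
tool_pos: [0.5692, -0.3141, 0.0904]
eef_rot: [-0.077, 0.997, 0.0, 0.001]
contact_force: [-0.1, 1.0, 0.3]
opening: 0.318
t 13.37 tcp [ 0.5692 -0.3141  0.0904] yaw -171.15 F [-0.1  1.   0.3] open 28.0 q7 1.43
left: world mm [-0.2 -0.2 -6.4] tool mm [ 0.2 -0.2  6.4] rot deg [ 0.03  0.16 -0.15]
[0.2, -0.2, 6.4, 0.03, 0.16, -0.15] [0.0, 0.0, 0.0, -0.0, -0.0, 0.0] [0.0, 0.0, 0.0, -0.0, -0.0, 0.0] [0.0, 0.0, 0.0, -0.0, -0.0, 0.0] [0.0, 0.0, 0.0, -0.0, -0.0, 0.0]
```

```bash
python3 -m creep '[0,0,5,0,0,0, 0,0,2,0,0,0, 0,0,0,0,0,0]'; python3 -m creep '[0,0,0,0,0,0,0,0,0,0,0,0,0,0,0,0,0,0,0,0,0,0,0,0]' 8 10; python3 -c "
from h import *
togo((.569,-.3143,.084),189,v=20,w=5)
d=snapshot('scene'); cv2.imwrite('pics/s11z.png',cv2.resize(d['color'][120:220,210:330,::-1],None,fx=6,fy=6,interpolation=2))"
```

```text
clock: 13.62
tool_pos: [0.5692, -0.314, 0.0825]
eef_rot: [-0.077, 0.997, 0.0, 0.001]
contact_force: [0.3, -0.0, -0.4]
opening: 0.319
clock: 13.95
tool_pos: [0.5695, -0.3141, 0.0828]
eef_rot: [-0.077, 0.997, 0.0, 0.002]
contact_force: [1.1, 0.9, -2.0]
opening: 0.122
t 13.95 tcp [ 0.5695 -0.3141  0.0828] yaw -171.15 F [ 1.1  0.9 -2. ] open 10.8 q7 1.43
left: world mm [-0.5 -0.2  1.2] tool mm [ 0.5 -0.2 -1.2] rot deg [ 0.03  0.2  -0.15]
[0.5, -0.2, -1.2, 0.03, 0.2, -0.15] [0.0, 0.0, 0.0, -0.0, -0.0, 0.0] [0.0, 0.0, 0.0, 0.0, -0.0, 0.0] [0.0, 0.0, 0.0, 0.0, 0.0, 0.0] [0.0, 0.0, 0.0, 0.0, 0.0, 0.0]
```

View pics/s11z.png

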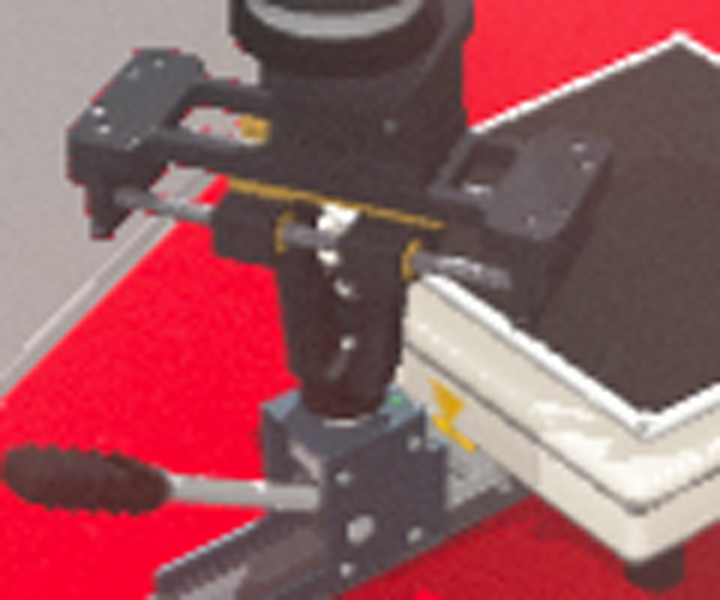

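Fingers are closed on the bar (10.8 mm). Press down.

```bash
python3 -m creep '[0,0,0,0,0,0, 0,0,3,0,0,0, 0,0,3,0,0,0, 0,0,3,0,0,0]' 8 30; python3 -m creep '[0,0,3,0,0,0, 0,0,3,0,0,0, 0,0,3,0,0,0]'
```

```text
clock: 14.33
tool_pos: [0.5705, -0.3142, 0.0774]
eef_rot: [-0.077, 0.997, -0.001, 0.003]
contact_force: [-7.2, -0.1, 26.7]
opening: 0.123
clock: 14.58
tool_pos: [0.5705, -0.314, 0.0775]
eef_rot: [-0.076, 0.997, -0.003, 0.002]
contact_force: [-6.6, 0.7, 19.5]
opening: 0.122
```

```bash
python3 -m creep '[0,0,2,0,0,3, 0,0,2,0,0,5, 0,0,2,0,0,5, 0,0,2,0,0,5, 0,0,2,0,0,5]'; python3 -c "
from h import *
togo((.569,-.3143,.077),129,v=20,w=5)"
```

```text
clock: 15.0
tool_pos: [0.5701, -0.3146, 0.0776]
eef_rot: [0.133, 0.991, -0.005, 0.003]
contact_force: [-5.4, -0.7, 13.6]
opening: 0.123
t 15.0 tcp [ 0.5701 -0.3146  0.0776] yaw 164.74 F [-5.4 -0.7 13.6] open 10.8 q7 1.04
left: world mm [-1.1  0.3 -0.6] tool mm [1.2 0.1 0.6] rot deg [-0.38  0.63 35.74]
[0.2, 0.0, 0.1, -0.05, 0.09, 5.0] [0.2, -0.0, 0.1, -0.05, 0.09, 5.0] [0.2, -0.0, 0.1, -0.05, 0.09, 5.0] [0.2, -0.0, 0.1, -0.05, 0.09, 5.0] [0.2, -0.0, 0.1, -0.05, 0.09, 5.0]
```

```bash
python3 -m creep '[0,0,2,0,0,5, 0,0,2,0,0,5, 0,0,2,0,0,5, 0,0,2,0,0,5, 0,0,2,0,0,5]';python3 -m creep '[0,0,2,0,0,5, 0,0,2,0,0,5, 0,0,2,0,0,4, 0,0,1,0,0,3]'; python3 -c "
from h import *
togo((.569,-.3143,.077),129,v=20,w=5); print(get_state()['moment'])"
```

```text
clock: 15.42
tool_pos: [0.5697, -0.3151, 0.0776]
eef_rot: [0.355, 0.935, -0.007, 0.006]
contact_force: [-5.0, 0.6, 13.3]
opening: 0.12
clock: 15.75
tool_pos: [0.5695, -0.3156, 0.078]
eef_rot: [0.496, 0.868, -0.008, 0.008]
contact_force: [-1.3, 0.5, 6.1]
opening: 0.119
t 15.75 tcp [ 0.5695 -0.3156  0.078 ] yaw 120.57 F [-1.3  0.5  6.1] open 10.4 q7 0.38
left: world mm [-0.5  1.3 -1. ] tool mm [1.4 0.3 1. ] rot deg [-0.48  1.26 -8.43]
[0.8, 0.1, 0.6, -0.28, 0.74, -4.94] [0.6, 0.2, 0.4, -0.2, 0.52, -3.5] [0.0, 0.0, 0.0, 0.0, 0.0, 0.0] [0.0, 0.0, 0.0, 0.0, 0.0, 0.0] [0.0, 0.0, 0.0, 0.0, 0.0, 0.0] 
[0.20814048 0.32913813 0.2579886 ]
```

```bash
python3 -m creep '[0,0,0,0,0,-3, 0,0,-2,0,0,0, 0,0,0,0,0,0]' 28; python3 -m creep '[0,0,-8,0,0,0, 0,0,-15,0,0,0, 0,0,-20,0,0,0,10,-5,-20,0,0,-5,20,-10,-10,0,0,-5]' 40; python3 -c "
from h import *
togo((.569,-.3143,.077),129,v=20,w=5)
d=snapshot('scene'); cv2.imwrite('pics/s12.png',d['color'][:,:,::-1]);cv2.imwrite('pics/s12z.png',cv2.resize(d['color'][140:240,200:340,::-1],None,fx=5.6,fy=5.6,interpolation=2))"
```

```text
clock: 16.0
tool_pos: [0.5696, -0.3167, 0.0819]
eef_rot: [0.473, 0.881, -0.01, 0.009]
contact_force: [0.6, 0.7, -0.4]
opening: 0.31
clock: 16.42
tool_pos: [0.5418, -0.2984, 0.157]
eef_rot: [0.394, 0.919, -0.009, 0.008]
contact_force: [-0.4, 0.8, 0.5]
opening: 0.45
t 16.42 tcp [ 0.5418 -0.2984  0.157 ] yaw 133.6 F [-0.4  0.8  0.5] open 39.6 q7 0.59
left: world mm [ 27.2 -15.9 -80. ] tool mm [-28.5   9.5  80.6] rot deg [-0.5   1.31  4.59]
[-6.6, 2.2, 18.7, -0.12, 0.3, 1.07] [-6.7, 2.3, 18.7, -0.12, 0.3, 1.07] [-6.7, 2.4, 18.7, -0.12, 0.3, 1.07] [-6.8, 2.5, 18.7, -0.12, 0.3, 1.07] [-2.1, 0.8, 5.6, -0.03, 0.09, 0.32]
```

View pics/s12z.png

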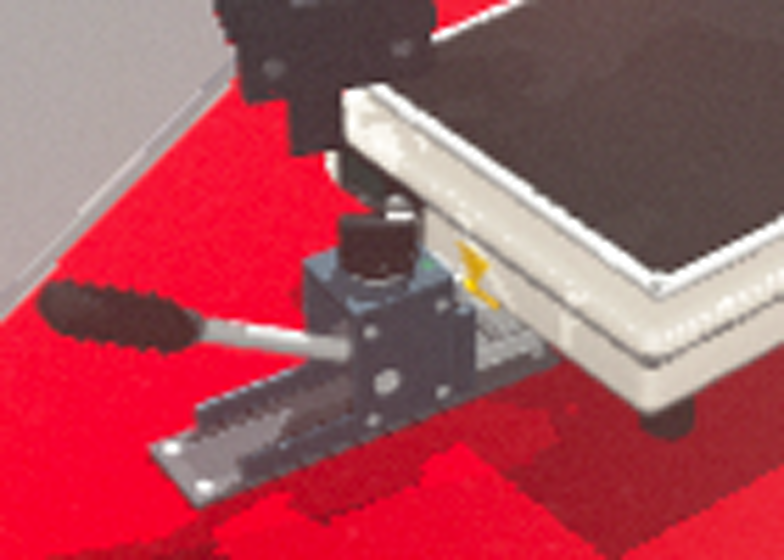

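```bash
python3 - <<'E'
from h import *
from scipy.optimize import least_squares
np.set_printoptions(precision=4,suppress=True)
s=snapshot("scene")
g=lambda x,y:np.array((200+(x+.5)/5.6-.5,140+(y+.5)/5.6-.5)); z=lambda q:(q-[200,140]+.5)*5.6-.5
obs=[((-.1,.022,.004),g(148,447)),((-.1,-.022,.004),g(200,506)),((.024,-.022,.068),g(471,277)),((-.024,.022,.068),g(302,262))]
def P(t,o):
    ca,sa=math.cos(t[2]),math.sin(t[2]); return (t[0]+ca*o[0]-sa*o[1],t[1]+sa*o[0]+ca*o[1],o[2])
r=least_squares(lambda t:np.concatenate([proj(s,P(t,o))-u for o,u in obs]),[.57,-.316,-.37])
print(r.x,math.degrees(r.x[2]),r.fun.reshape(-1,2).tolist(),"toe",P(r.x,(.062,0,0)))
for a in (30,0,-15,-20,-25,-30):
    c,n=math.cos(math.radians(a)),math.sin(math.radians(a)); print(a,"pointer end",z(proj(s,P(r.x,(.016*c,.016*n,.095)))),"other",z(proj(s,P(r.x,(-.016*c,-.016*n,.095)))))
print("dot g",z(proj(s,P(r.x,(.021*.866,-.021*.5,.068)))))
E
```

```text
[ 0.5712 -0.3156 -0.4906] -28.11210729835283 [[0.6434125032373288, -0.29815088660919287], [0.40268475704138496, -0.0862215004609368], [-1.6665076923416677, 0.4789388018363354], [0.6330908449425294, 0.10129630296950154]] toe (np.float64(0.6258984585667259), np.float64(-0.34477933125314447), 0)
30 pointer end [401.1403 197.1527] other [362.7011 239.0053]
0 pointer end [415.9246 205.316 ] other [347.8964 230.5997]
-15 pointer end [420.1355 210.8639] other [343.8272 224.9567]
-20 pointer end [420.9781 212.8454] other [343.0474 222.9546]
-25 pointer end [421.5267 214.8687] other [342.5665 220.9174]
-30 pointer end [421.7762 216.9186] other [342.3874 218.8607]
dot g [434.6472 269.8138]
```

```bash
python3 - <<'E'
import cv2
i=cv2.imread("pics/s12.png"); cv2.imwrite("pics/c.png",cv2.resize(i[165:200,250:295],None,fx=16,fy=16,interpolation=cv2.INTER_CUBIC))
E
```

```text
(no output)
```

View pics/c.png

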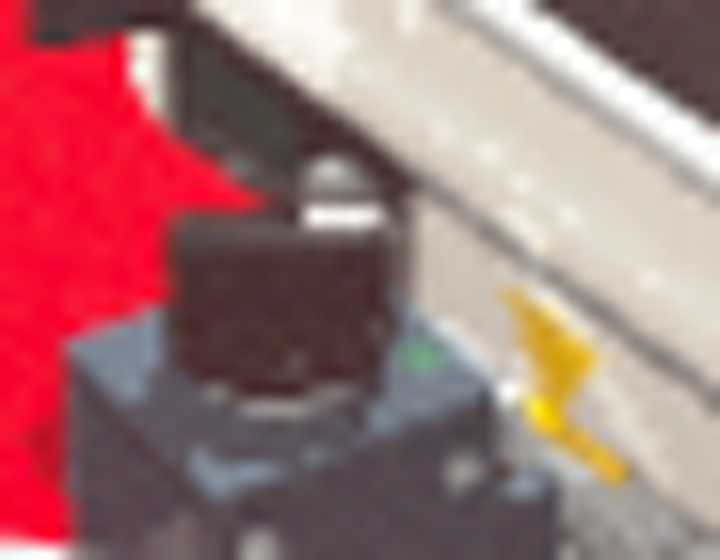

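The knob bar now lies level in the image, as expected at the green dot (-30°). The jack itself has turned about 7° clockwise, putting the toe about 9 mm off the pad, so I'll regrip the tower and square it up.

```bash
python3 -m creep '[-6,1,3,-0.5,0.7,-5, -7,2,3,0,0.5,-5, -8,3,4,0,0,-5, -7,3,3,0,0,-3, 0,0,0,0,0,0]' 75 40; python3 -c "
from h import *
togo((.5705,-.3157,.12),152,v=20,w=5)
togo((.5705,-.3157,.041),152,v=20,w=5)"
```

```text
clock: 16.93
tool_pos: [0.5679, -0.3093, 0.1465]
eef_rot: [0.243, 0.97, -0.001, -0.001]
contact_force: [0.9, 0.7, -0.8]
opening: 0.808
t 16.93 tcp [ 0.5679 -0.3093  0.1465] yaw 151.82 F [ 0.9  0.7 -0.8] open 71.2 q7 0.9
left: world mm [  2.6  -6.4 -26.5] tool mm [-5.4 -4.3 26.5] rot deg [-0.19 -0.08 -0.18]
[-3.9, -3.1, 19.4, -0.14, -0.06, -0.13] [-1.4, -1.2, 7.1, -0.05, -0.02, -0.05] [0.0, 0.0, 0.0, -0.0, 0.0, 0.0] [0.0, 0.0, 0.0, -0.0, -0.0, 0.0] [0.0, 0.0, 0.0, 0.0, 0.0, 0.0] 
t 16.93 tcp [ 0.5679 -0.3093  0.1465] yaw 151.82 F [ 0.9  0.7 -0.8] open 71.2 q7 0.9
left: world mm [   2.6   -6.4 -105.5] tool mm [ -5.5  -4.  105.5] rot deg [-0.19 -0.08 -0.18]
[-1.0, -0.8, 20.0, -0.04, -0.01, -0.03] [-1.0, -0.8, 20.0, -0.04, -0.01, -0.03] [-1.0, -0.8, 20.0, -0.04, -0.01, -0.03] [-1.0, -0.8, 20.0, -0.04, -0.01, -0.03] [-1.0, -0.8, 20.0, -0.04, -0.01, -0.03]
```

```bash
python3 -m creep '[-3,-2,8,-0.2,0,0, -3,-2,12,0,0,0, 0,0,12,0,0,0, 0,0,0,0,0,0]' 75; python3 -c "
from h import *
togo((.5705,-.3157,.041),152,v=20,w=5)"
```

```text
clock: 17.27
tool_pos: [0.5715, -0.3168, 0.1113]
eef_rot: [0.248, 0.969, 0.0, -0.001]
contact_force: [-1.0, 0.1, -0.7]
opening: 0.851
t 17.27 tcp [ 0.5715 -0.3168  0.1113] yaw 151.32 F [-1.   0.1 -0.7] open 75.0 q7 0.89
left: world mm [ -1.    1.1 -70.3] tool mm [ 1.3  0.5 70.3] rot deg [ 0.02 -0.08 -0.68]
[0.4, 0.1, 20.0, 0.01, -0.02, -0.19] [0.4, 0.1, 20.0, 0.01, -0.02, -0.19] [0.4, 0.1, 20.0, 0.01, -0.02, -0.19] [0.2, 0.1, 10.3, 0.0, -0.01, -0.1] [0.0, 0.0, 0.0, -0.0, -0.0, 0.0]
```

```bash
python3 -m creep '[0.5,0,15,0,0,-0.5, 0,0,18,0,0,0, 0,0,15,0,0,0, 0,0,8,0,0,0, 0,0,0,0,0,0]'; python3 -c "
from h import *
togo((.5705,-.3157,.041),152,v=20,w=5)"
```

```text
clock: 17.68
tool_pos: [0.5689, -0.3159, 0.0486]
eef_rot: [0.243, 0.97, 0.0, -0.003]
contact_force: [-0.1, 1.0, -0.1]
opening: 0.85
t 17.68 tcp [ 0.5689 -0.3159  0.0486] yaw 151.84 F [-0.1  1.  -0.1] open 74.9 q7 0.84
left: world mm [ 1.6  0.2 -7.6] tool mm [-1.4  0.9  7.5] rot deg [-0.04 -0.29 -0.16]
[-1.4, 0.9, 7.5, -0.04, -0.29, -0.16] [0.0, 0.0, 0.0, 0.0, 0.0, 0.0] [0.0, 0.0, 0.0, 0.0, 0.0, 0.0] [0.0, 0.0, 0.0, 0.0, 0.0, 0.0] [0.0, 0.0, 0.0, 0.0, 0.0, 0.0]
```

```bash
python3 -m creep '[-1,1,4,0,-0.2,0, 0,0,0,0,0,0,0,0,0,0,0,0,0,0,0,0,0,0,0,0,0,0,0,0]' 30 20;  python3 -m creep '[0,0,0,0,0,0,0,0,0,0,0,0,0,0,0,0,0,0]'; python3 -c "
from h import *
togo((.5705,-.3157,.041),159,v=20,w=5)"
```

```text
clock: 18.1
tool_pos: [0.5708, -0.3155, 0.0451]
eef_rot: [0.243, 0.97, -0.0, -0.0]
contact_force: [-3.5, -2.8, 0.5]
opening: 0.497
clock: 18.35
tool_pos: [0.5707, -0.3157, 0.045]
eef_rot: [0.243, 0.97, -0.0, -0.0]
contact_force: [-0.8, 0.8, -4.2]
opening: 0.496
t 18.35 tcp [ 0.5707 -0.3157  0.045 ] yaw 151.82 F [-0.8  0.8 -4.2] open 43.7 q7 0.83
left: world mm [-0.2 -0.  -4. ] tool mm [ 0.2 -0.1  4. ] rot deg [-0.04  0.   -7.18]
[0.1, -0.1, 2.8, -0.03, 0.0, -5.0] [0.1, -0.0, 1.2, -0.01, 0.0, -2.18] [0.0, 0.0, 0.0, 0.0, 0.0, 0.0] [0.0, 0.0, 0.0, 0.0, 0.0, 0.0] [0.0, 0.0, 0.0, -0.0, 0.0, 0.0]
```

```bash
python3 -m creep '[0,0,0,0,0,-3, 0,0,0,0,0,-3, 0,0,0,0,0,-1.5, 0,0,0,0,0,0, 0,0,0.5,0,0,0]' 30 35; python3 -c "
from h import *
togo((.5705,-.3157,.045),159,v=20,w=5)"
```

```text
clock: 18.77
tool_pos: [0.5714, -0.315, 0.0449]
eef_rot: [0.178, 0.984, 0.001, 0.001]
contact_force: [-2.6, 0.4, 4.6]
opening: 0.495
t 18.77 tcp [ 0.5714 -0.315   0.0449] yaw 159.51 F [-2.6  0.4  4.6] open 43.6 q7 0.95
left: world mm [-0.9 -0.7  0.1] tool mm [ 0.6 -1.  -0.1] rot deg [0.07 0.05 0.51]
[0.6, -1.0, -0.1, 0.07, 0.05, 0.51] [0.0, 0.0, 0.0, 0.0, 0.0, 0.0] [0.0, 0.0, 0.0, -0.0, 0.0, 0.0] [0.0, 0.0, 0.0, 0.0, -0.0, 0.0] [0.0, 0.0, 0.0, 0.0, 0.0, 0.0]
```

Good. Release, rise and back off.

```bash
python3 -m creep '[0,0,0,0,0,0, 0,0,0,0,0,0, 0,0,0,0,0,0, 0,0,-5,0,0,0, 0,0,-15,0,0,0]' 72; python3 -m creep '[0,0,-20,0,0,0, 0,0,-20,0,0,0, 10,0,-20,0,0,0, 25,0,-15,0,0,0, 30,0,0,0,0,0]';python3 -m creep '[30,0,0,0,0,0, 30,0,0,0,0,0, 10,0,0,0,0,0,0,0,0,0,0,0]' 40; python3 -c "
from h import *
togo((.5705,-.3157,.045),159,v=20,w=5)
d=snapshot('scene'); cv2.imwrite('pics/s13.png',d['color'][:,:,::-1]);cv2.imwrite('pics/s13z.png',cv2.resize(d['color'][140:240,200:340,::-1],None,fx=5.6,fy=5.6,interpolation=2))
d=snapshot('top'); cv2.imwrite('pics/t13.png',cv2.resize(d['color'][90:290,150:350,::-1],None,fx=3,fy=3,interpolation=2))"
```

```text
clock: 19.18
tool_pos: [0.5703, -0.3149, 0.0646]
eef_rot: [0.179, 0.984, 0.0, -0.001]
contact_force: [-0.8, 0.4, 0.0]
opening: 0.815
clock: 19.6
tool_pos: [0.5164, -0.2919, 0.1506]
eef_rot: [0.179, 0.984, 0.001, 0.007]
contact_force: [0.6, 0.1, 0.1]
opening: 0.816
clock: 19.93
tool_pos: [0.4447, -0.265, 0.1567]
eef_rot: [0.179, 0.984, -0.002, 0.008]
contact_force: [0.1, 0.5, -0.4]
opening: 0.541
t 19.93 tcp [ 0.4447 -0.265   0.1567] yaw 159.4 F [ 0.1  0.5 -0.4] open 47.7 q7 0.85
left: world mm [ 125.8  -50.7 -111.7] tool mm [-133.7   -3.2  113.9] rot deg [-0.04  0.95  0.4 ]
[-15.2, -0.4, 13.0, -0.0, 0.11, 0.05] [-15.2, -0.3, 12.9, -0.0, 0.11, 0.05] [-15.3, -0.3, 12.9, -0.0, 0.11, 0.05] [-15.3, -0.3, 12.9, -0.0, 0.11, 0.05] [-15.3, -0.3, 12.9, -0.0, 0.11, 0.05]
```

View pics/s13z.png

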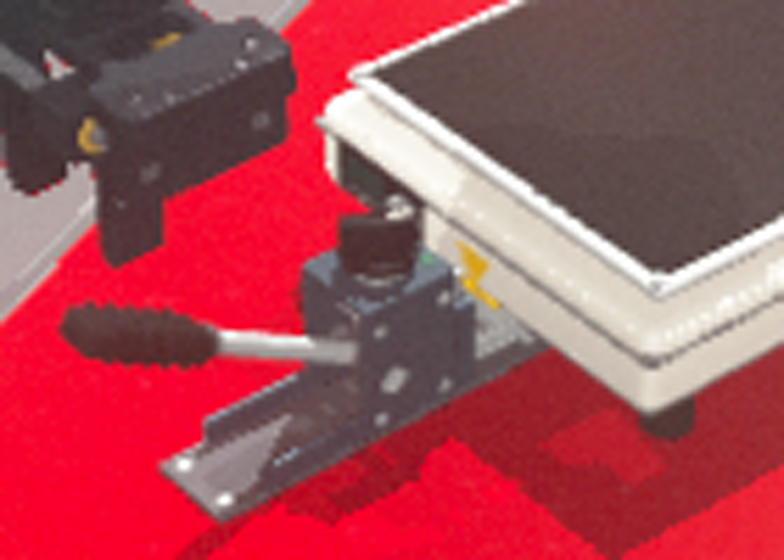

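View pics/t13.png

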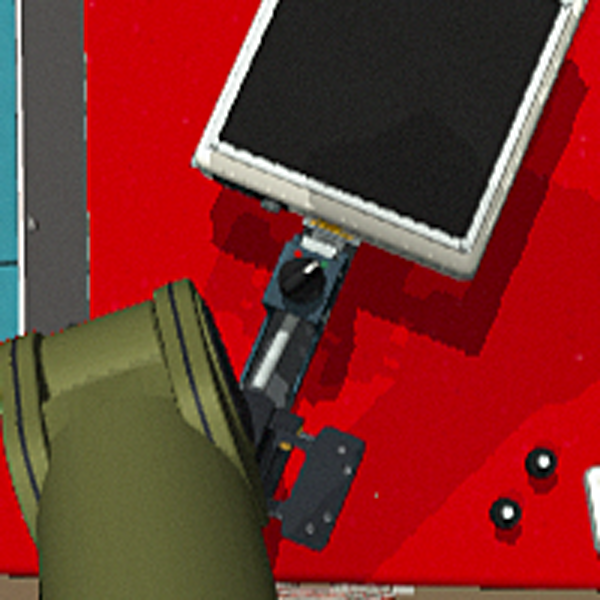

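```bash
python3 - <<'E'
from h import *
from scipy.optimize import least_squares
np.set_printoptions(precision=4,suppress=True)
d=snapshot('top'); cv2.imwrite('pics/d.png',cv2.resize(d['color'][155:215,225:285,::-1],None,fx=10,fy=10,interpolation=2))
s=snapshot("scene")
g=lambda x,y:np.array((200+(x+.5)/5.6-.5,140+(y+.5)/5.6-.5))
obs=[((-.1,.022,.004),g(158,467)),((-.1,-.022,.004),g(222,522)),((.024,-.022,.068),g(472,265)),((-.024,.022,.068),g(302,266))]
def P(t,o):
    ca,sa=math.cos(t[2]),math.sin(t[2]); return (t[0]+ca*o[0]-sa*o[1],t[1]+sa*o[0]+ca*o[1],o[2])
r=least_squares(lambda t:np.concatenate([proj(s,P(t,o))-u for o,u in obs]),[.57,-.316,-.37])
print(r.x,math.degrees(r.x[2]),"toe",P(r.x,(.062,0,0)))
z=lambda q:(q-[225,155]+.5)*10-.5
t=(.569,-.315,math.radians(-21))
print([ (a,z(proj(d,P(t,(.016*math.cos(math.radians(a)),.016*math.sin(math.radians(a)),.095))))) for a in (0,-15,-23,-30)],z(proj(d,P(t,(0,0,.095)))))
E
```

```text
[ 0.572  -0.3149 -0.3578] -20.498675148030106 toe (np.float64(0.6300599059113929), np.float64(-0.3366304622032879), 0)
[(0, array([283.144 , 189.7214])), (-15, array([300.421 , 199.5344])), (-23, array([308.4022, 206.4906])), (-30, array([314.5183, 213.4285]))] [253.5572 259.4126]
```

View pics/d.png

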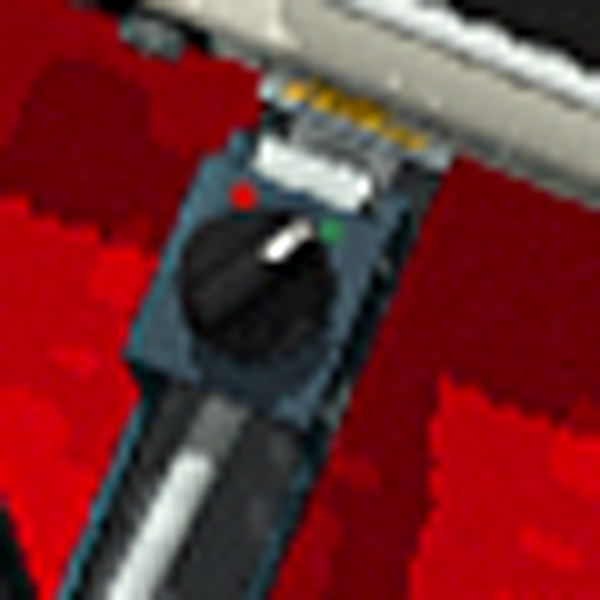

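The knob pointer lines up with green, and toe and pad agree in the scene camera. Next, the handle.

```bash
python3 -m creep '[-8,0,12,0,0.5,0.3, -8,0,12,0,0.4,0, 0,0,5,0,0,0, 0,0,0,0,0,0]' 48; python3 -c "
from h import *
togo((.4603,-.2728,.074),159.2,v=20,w=5)
d=snapshot('scene'); cv2.imwrite('pics/s14z.png',cv2.resize(d['color'][130:240,180:320,::-1],None,fx=5.4,fy=5.4,interpolation=2))"
```

```text
clock: 20.47
tool_pos: [0.47, -0.2731, 0.1267]
eef_rot: [0.183, 0.983, 0.001, 0.005]
contact_force: [0.2, -0.3, -0.2]
opening: 0.543
t 20.47 tcp [ 0.47   -0.2731  0.1267] yaw 158.88 F [ 0.2 -0.3 -0.2] open 47.9 q7 0.84
left: world mm [ -9.7   0.3 -52.7] tool mm [ 9.7 -3.4 52.6] rot deg [ 0.19  0.55 -0.32]
[3.6, -1.3, 19.6, 0.07, 0.21, -0.12] [3.5, -1.3, 19.6, 0.07, 0.21, -0.12] [2.4, -0.8, 13.3, 0.05, 0.14, -0.08] [0.0, 0.0, 0.0, -0.0, 0.0, 0.0] [0.0, 0.0, 0.0, 0.0, 0.0, 0.0]
```

View pics/s14z.png

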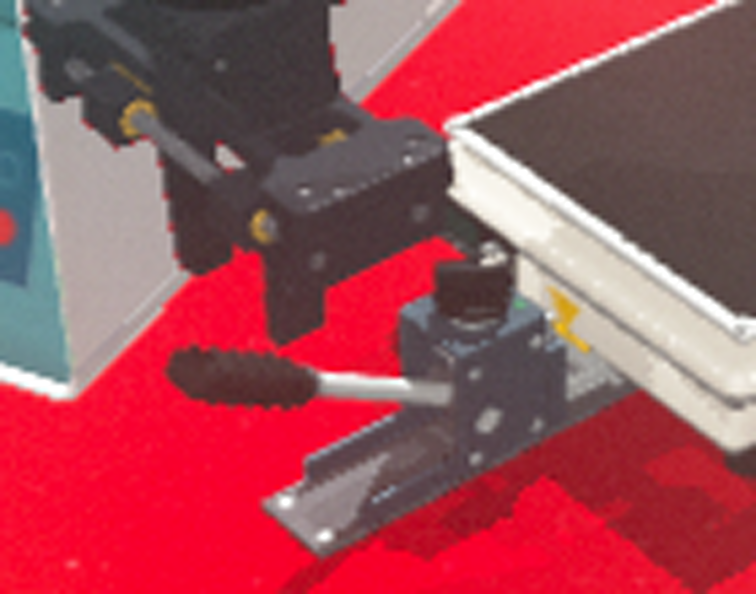

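```bash
python3 - <<'E'
from h import *
s=snapshot("scene"); p=np.array(get_state()["tool_pos"])
z=lambda q:((q-[180,130]+.5)*5.4-.5)
print("tcp",z(proj(s,p)))
for q in [(.4603,-.2728,.093),(p[0],p[1],.093)]: print(z(proj(s,q)))
e=np.array([.9336,-.3584]);A=np.array([.5695,-.3147])
for k in (.10,.117,.13): print(k,z(proj(s,list(A-k*e)+[.029+(k-.01)*math.tan(.54)])))
E
```

```text
tcp [249.66502292 298.98902403]
[241.61804785 380.78448188]
[255.59464492 367.83657566]
0.1 [278.06557759 383.45849049]
0.117 [241.48092218 380.52971886]
0.13 [212.86210079 378.23864925]
```

```bash
python3 -m creep '[4,-2,12,0.2,0.5,-0.3, 4,-1,15,0,0,0, 2,0,10,0,0,0, 0,0,8,0,0,0, 0,0,0,0,0,0]' 48; python3 -c "
from h import *
togo((.4603,-.2728,.074),159.2,v=20,w=5)"
```

```text
clock: 20.98
tool_pos: [0.4587, -0.2723, 0.0806]
eef_rot: [0.18, 0.984, -0.001, 0.001]
contact_force: [0.2, 0.4, -0.7]
opening: 0.545
t 20.98 tcp [ 0.4587 -0.2723  0.0806] yaw 159.26 F [ 0.2  0.4 -0.7] open 48.0 q7 0.75
left: world mm [ 1.6 -0.5 -6.6] tool mm [-1.7  0.1  6.6] rot deg [-0.08  0.13  0.06]
[-1.7, 0.1, 6.6, -0.08, 0.13, 0.06] [0.0, 0.0, 0.0, 0.0, -0.0, 0.0] [0.0, 0.0, 0.0, 0.0, 0.0, 0.0] [0.0, 0.0, 0.0, 0.0, 0.0, 0.0] [0.0, 0.0, 0.0, 0.0, 0.0, 0.0]
```

```bash
python3 -m creep '[-1,0,6,0,0,0, 0,0,0,0,0,0, 0,0,0,0,0,0, 0,0,0,0,0,0, 0,0,0,0,0,0]' 15 20; python3 -m creep '[0,0,0,0,0,0, 0,0,0,0,0,0]' 15 30;python3 -c "
from h import *
togo((.4603,-.2728,.074),159.2,v=20,w=5)
d=snapshot('scene'); cv2.imwrite('pics/s15z.png',cv2.resize(d['color'][130:240,180:320,::-1],None,fx=5.4,fy=5.4,interpolation=2))"
```

```text
clock: 21.4
tool_pos: [0.4599, -0.273, 0.0743]
eef_rot: [0.18, 0.984, -0.001, 0.001]
contact_force: [0.2, -0.2, -3.5]
opening: 0.271
clock: 21.57
tool_pos: [0.4599, -0.273, 0.0743]
eef_rot: [0.18, 0.984, -0.001, 0.001]
contact_force: [-0.1, 0.4, -3.3]
opening: 0.269
t 21.57 tcp [ 0.4599 -0.273   0.0743] yaw 159.26 F [-0.1  0.4 -3.3] open 23.7 q7 0.74
left: world mm [ 0.4  0.2 -0.3] tool mm [-0.3  0.4  0.3] rot deg [-0.1   0.15  0.06]
[-0.3, 0.4, 0.3, -0.1, 0.15, 0.06] [0.0, 0.0, 0.0, 0.0, -0.0, 0.0] [0.0, 0.0, 0.0, 0.0, 0.0, 0.0] [0.0, 0.0, 0.0, 0.0, 0.0, 0.0] [0.0, 0.0, 0.0, 0.0, 0.0, 0.0]
```

View pics/s15z.png

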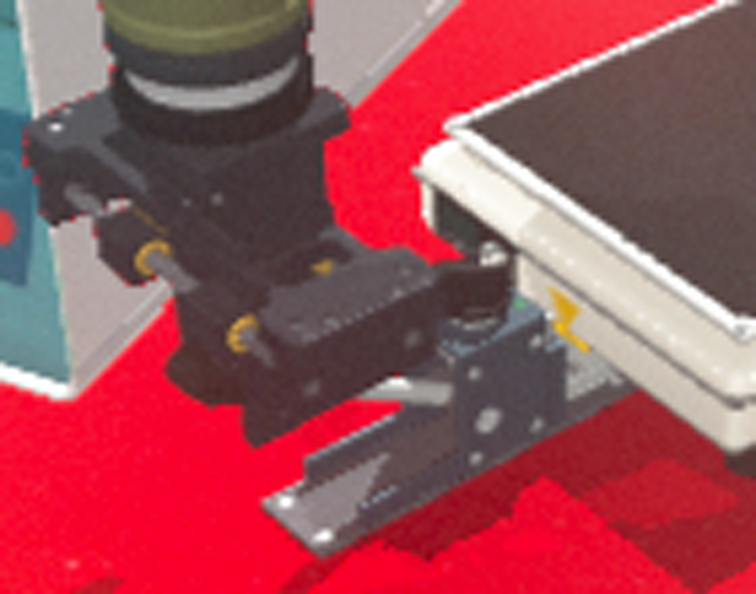

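```bash
python3 -m creep '[2.6,0,4.6,0,0,0, 2.5,0,4.6,0,0,0, 2.2,0,5,0,0,0, 2,0,5,0,0,0, 1.7,0,5,0,0,0]'; python3 -m creep '[1.6,0,5,0,0,0, 1.4,0,5,0,0,0, 1.2,0,5,0,0,0, 1,0,5,0,0,0, 0.7,0,5,0,0,0]'; python3 -c "
from h import *
togo((.4444,-.2667,.025),159.2,v=20,w=5)"
```

```text
clock: 22.03
tool_pos: [0.4511, -0.2699, 0.0525]
eef_rot: [0.18, 0.984, -0.003, 0.005]
contact_force: [-1.2, -0.7, 9.8]
opening: 0.268
clock: 22.45
tool_pos: [0.4463, -0.2682, 0.0294]
eef_rot: [0.179, 0.984, -0.004, 0.007]
contact_force: [-2.2, -0.1, 13.0]
opening: 0.265
t 22.45 tcp [ 0.4463 -0.2682  0.0294] yaw 159.39 F [-2.2 -0.1 13. ] open 23.3 q7 0.58
left: world mm [-1.9  1.5 -4.4] tool mm [2.4 0.7 4.3] rot deg [-0.34  0.92  0.19]
[2.4, 0.7, 4.3, -0.34, 0.92, 0.19] [0.0, 0.0, 0.0, -0.0, 0.0, 0.0] [0.0, 0.0, 0.0, 0.0, -0.0, 0.0] [0.0, 0.0, 0.0, 0.0, 0.0, 0.0] [0.0, 0.0, 0.0, 0.0, 0.0, 0.0]
```

```bash
python3 -m creep '[0.7,0,4,0,0,0, 0.5,0,4,0,0,0]'; python3 -m creep '[0.3,0,3,0,0,0, 0,0,3,0,0,0]';  python3 -c "
from h import *
togo((.4444,-.2667,.025),159.2,v=20,w=5)
d=snapshot('scene'); cv2.imwrite('pics/s16z.png',cv2.resize(d['color'][110:240,180:390,::-1],None,fx=3.7,fy=3.7,interpolation=2))"
```

```text
clock: 22.62
tool_pos: [0.4458, -0.268, 0.0231]
eef_rot: [0.179, 0.984, -0.005, 0.009]
contact_force: [-4.4, 1.1, 26.3]
opening: 0.265
clock: 22.78
tool_pos: [0.4458, -0.2681, 0.0217]
eef_rot: [0.178, 0.984, -0.008, 0.011]
contact_force: [-9.3, 2.4, 41.1]
opening: 0.268
t 22.78 tcp [ 0.4458 -0.2681  0.0217] yaw 159.51 F [-9.3  2.4 41.1] open 23.6 q7 0.53
left: world mm [-1.4  1.4  3.3] tool mm [ 1.8  0.8 -3.3] rot deg [-0.64  1.36  0.31]
[1.8, 0.8, -3.3, -0.64, 1.36, 0.31] [0.0, 0.0, 0.0, -0.0, -0.0, -0.0] [0.0, 0.0, 0.0, 0.0, -0.0, 0.0] [0.0, 0.0, 0.0, 0.0, 0.0, 0.0] [0.0, 0.0, 0.0, 0.0, 0.0, 0.0]
```

View pics/s16z.png

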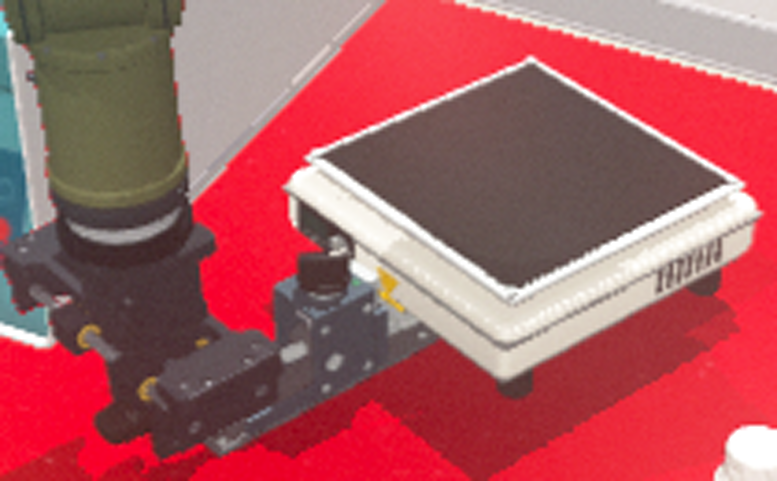

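Bottom stop reached at TCP z≈0.022 (force rose to 41 N; I'll press less hard next time). The jack is upright. Carry the handle back up along the arc.

```bash
python3 -m creep '[-0.3,0,-5,0.3,0.5,0, -1,0,-5,0.3,0.5,0, -1.3,0,-6,0,0.3,0, -1.8,0,-6,0,0,0, -2,0,-6,0,0,0]'; python3 -m creep '[-2,0,-6,0,0,0, -2.3,0,-6,0,0,0, -2.5,0,-6,0,0,0, -2.5,0,-5,0,0,0]';  python3 -c "
from h import *
togo((.46,-.273,.0743),159.2,v=20,w=5)"
```

```text
clock: 23.25
tool_pos: [0.4517, -0.2705, 0.0538]
eef_rot: [0.177, 0.984, -0.013, -0.0]
contact_force: [1.2, -0.9, -2.7]
opening: 0.267
clock: 23.58
tool_pos: [0.462, -0.2737, 0.078]
eef_rot: [0.177, 0.984, -0.013, 0.0]
contact_force: [0.8, -0.2, -7.5]
opening: 0.265
t 23.58 tcp [ 0.462  -0.2737  0.078 ] yaw 159.58 F [ 0.8 -0.2 -7.5] open 23.3 q7 0.73
left: world mm [-2.   0.7 -3.7] tool mm [2.1 0.  3.7] rot deg [-1.46  0.29  0.37]
[2.1, 0.0, 3.7, -1.46, 0.29, 0.37] [0.0, 0.0, 0.0, -0.0, -0.0, 0.0] [0.0, 0.0, 0.0, -0.0, -0.0, 0.0] [0.0, 0.0, 0.0, 0.0, 0.0, 0.0] [0.0, 0.0, 0.0, 0.0, 0.0, 0.0]
```

```bash
python3 -m creep '[2.4,0,4,-0.7,0,0.3, 2.6,0,4.6,-0.7,0,0, 2.5,0,5,0,0,0, 2.2,0,5,0,0,0, 2,0,5.5,0,0,0]'; python3 -m creep '[1.8,0,6,0,0,0, 1.6,0,6,0,0,0, 1.4,0,6,0,0,0, 1.2,0,6,0,0,0, 1,0,6,0,0,0]'; python3 -m creep '[0.7,0,6,0,0,0, 0.5,0,6,0,0,0]'; python3 -c "
from h import *
togo((.4448,-.2675,.0225),159.2,v=20,w=5)
d=snapshot('scene'); cv2.imwrite('pics/s17z.png',cv2.resize(d['color'][110:240,180:390,::-1],None,fx=3.7,fy=3.7,interpolation=2))"
```

```text
clock: 24.0
tool_pos: [0.4534, -0.2687, 0.0561]
eef_rot: [0.18, 0.984, 0.001, 0.007]
contact_force: [-1.9, -0.4, 13.9]
opening: 0.264
clock: 24.42
tool_pos: [0.4474, -0.2664, 0.03]
eef_rot: [0.18, 0.984, -0.0, 0.01]
contact_force: [-2.4, -0.7, 11.3]
opening: 0.261
clock: 24.58
tool_pos: [0.4465, -0.2661, 0.0197]
eef_rot: [0.18, 0.984, -0.001, 0.012]
contact_force: [-5.7, -0.1, 38.0]
opening: 0.265
t 24.58 tcp [ 0.4465 -0.2661  0.0197] yaw 159.26 F [-5.7 -0.1 38. ] open 23.4 q7 0.55
left: world mm [-1.7 -1.4  2.8] tool mm [ 1.  -1.9 -2.8] rot deg [0.18 1.34 0.06]
[1.0, -1.9, -2.8, 0.18, 1.34, 0.06] [0.0, 0.0, 0.0, 0.0, 0.0, 0.0] [0.0, 0.0, 0.0, 0.0, 0.0, 0.0] [0.0, 0.0, 0.0, 0.0, 0.0, 0.0] [0.0, 0.0, 0.0, 0.0, 0.0, 0.0]
```

View pics/s17z.png

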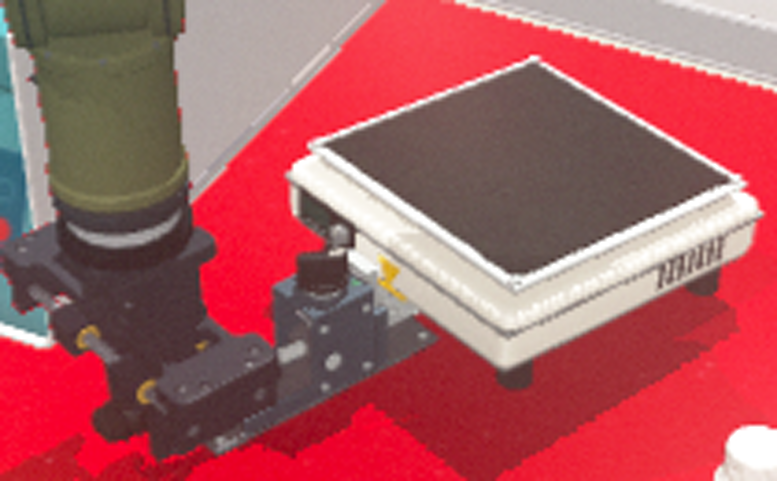

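The shaker's front corner has risen from zoom row 298 to 284, so the ratchet is holding. Up again with a firmer grip.

```bash
python3 -m creep '[0.3,0,-4,0,0.5,0, -0.5,0,-5,0,0.5,0, -1.3,0,-6,0,0.3,0, -1.8,0,-6,0,0,0, -2,0,-6,0,0,0]' 15 45; python3 -m creep '[-2,0,-6,0,0,0, -2.3,0,-6,0,0,0, -2.5,0,-6,0,0,0, -2.5,0,-4,0,0,0]';  python3 -c "
from h import *
togo((.46,-.273,.072),159.2,v=20,w=5)"
```

```text
clock: 25.05
tool_pos: [0.4514, -0.268, 0.049]
eef_rot: [0.18, 0.984, 0.001, 0.002]
contact_force: [2.3, -0.8, -3.1]
opening: 0.257
clock: 25.38
tool_pos: [0.4606, -0.2716, 0.0718]
eef_rot: [0.18, 0.984, 0.002, 0.002]
contact_force: [1.1, -0.0, -6.6]
opening: 0.26
t 25.38 tcp [ 0.4606 -0.2716  0.0718] yaw 159.26 F [ 1.1 -0.  -6.6] open 22.9 q7 0.75
left: world mm [-0.6 -1.4  0.2] tool mm [ 0.1 -1.5 -0.2] rot deg [0.26 0.15 0.06]
[0.1, -1.5, -0.2, 0.26, 0.15, 0.06] [0.0, 0.0, 0.0, -0.0, -0.0, 0.0] [0.0, 0.0, 0.0, -0.0, 0.0, 0.0] [0.0, 0.0, 0.0, 0.0, 0.0, 0.0] [0.0, 0.0, 0.0, 0.0, 0.0, 0.0]
```

```bash
python3 -m creep '[2.4,0,4,0,0,0, 2.6,0,4.6,0,0,0, 2.5,0,5,0,0,0, 2.2,0,5,0,0,0, 2,0,5.5,0,0,0]'; python3 -m creep '[1.8,0,6,0,0,0, 1.6,0,6,0,0,0, 1.4,0,6,0,0,0, 1.2,0,6,0,0,0, 1,0,6,0,0,0]'; python3 -m creep '[0.7,0,5,0,0,0, 0.5,0,5,0,0,0]'; python3 -c "
from h import *
togo((.4448,-.2675,.0225),159.2,v=20,w=5)
d=snapshot('scene'); cv2.imwrite('pics/s18.png',d['color'][:,:,::-1]);cv2.imwrite('pics/s18z.png',cv2.resize(d['color'][110:240,180:390,::-1],None,fx=3.7,fy=3.7,interpolation=2))"
```

```text
clock: 25.8
tool_pos: [0.4525, -0.2684, 0.0515]
eef_rot: [0.18, 0.984, 0.0, 0.007]
contact_force: [-3.0, -0.7, 16.1]
opening: 0.257
clock: 26.22
tool_pos: [0.447, -0.2664, 0.0267]
eef_rot: [0.178, 0.984, -0.003, 0.011]
contact_force: [-1.4, -2.1, 13.3]
opening: 0.254
clock: 26.38
tool_pos: [0.4463, -0.2662, 0.0186]
eef_rot: [0.177, 0.984, -0.004, 0.012]
contact_force: [-4.7, -0.9, 30.9]
opening: 0.255
t 26.38 tcp [ 0.4463 -0.2662  0.0186] yaw 159.58 F [-4.7 -0.9 30.9] open 22.5 q7 0.53
left: world mm [-1.5 -1.3  3.9] tool mm [ 0.8 -1.8 -3.9] rot deg [-0.24  1.46  0.38]
[0.8, -1.8, -3.9, -0.24, 1.46, 0.38] [0.0, 0.0, 0.0, -0.0, -0.0, 0.0] [0.0, 0.0, 0.0, -0.0, 0.0, 0.0] [0.0, 0.0, 0.0, 0.0, 0.0, 0.0] [0.0, 0.0, 0.0, 0.0, 0.0, 0.0]
```

View pics/s18z.png

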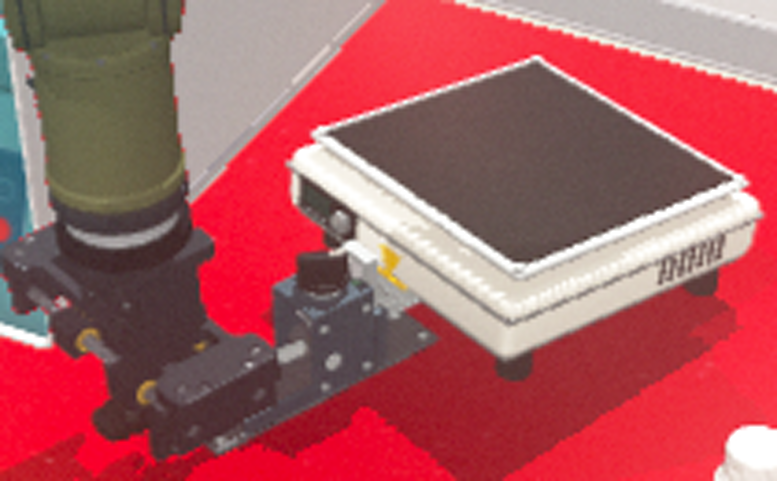

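```bash
python3 - <<'E'
from h import *
s=snapshot("scene"); z=lambda q:(q-[180,110]+.5)*3.7-.5
o=np.array([.6253,-.3349]); yw=math.radians(-21); e=np.array([math.cos(yw),math.sin(yw)]); n=np.array([-e[1],e[0]])
def W(x,y,h,t):
    dx=x-.2; X=.2+dx*math.cos(t)+h*math.sin(t)   # front up
    Z=-dx*math.sin(t)+h*math.cos(t)
    return list(o+e*X+n*y)+[Z]
for lift in (0,.008,.011,.015,.017,.019):
    t=lift/.176
    print(lift,"corner",z(proj(s,W(.003,-.1,.089,t))),"left corner",z(proj(s,W(.003,.1,.089,t))),"foot R bottom",z(proj(s,W(.024,-.088,0,t))))
E
python3 - <<'E'
import cv2,numpy as np
a=cv2.imread("pics/s12.png");b=cv2.imread("pics/s18.png")
f=lambda i:cv2.resize(i[170:225,250:340],None,fx=6,fy=6,interpolation=2)
cv2.imwrite("pics/cmp.png",np.vstack([f(a)[:290],f(b)[:290]]))
E
```

```text
0 corner [508.25234446 300.54201966] left corner [303.49369982 156.62647658] foot R bottom [514.3674308  389.62588947]
0.008 corner [514.15059798 285.98600269] left corner [308.27442303 143.02285566] foot R bottom [515.11899867 379.86501988]
0.011 corner [516.49641679 280.50632483] left corner [310.20031962 137.91279949] foot R bottom [515.51200559 376.12788205]
0.015 corner [519.73601842 273.18781314] left corner [312.87974106 131.097229  ] foot R bottom [516.1306969  371.08280299]
0.017 corner [521.40324103 269.52477615] left corner [314.26686685 127.68987001] foot R bottom [516.48068863 368.53437675]
0.019 corner [523.10176007 265.86010068] left corner [315.68535374 124.2836006 ] foot R bottom [516.8578088  365.96916611]
```

View pics/cmp.png

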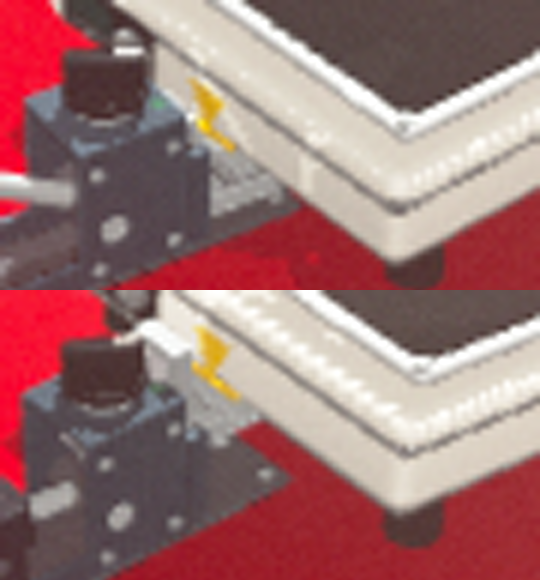

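The front is up about 14–15 mm, short of the expected 17, so one more full stroke: all the way up first, then firmly to the stop.

```bash
python3 -m creep '[0.3,0,-4,0,0.5,0, -0.5,0,-5,0,0.5,0, -1.3,0,-6,0,0.3,0, -1.8,0,-6,0,0,0, -2,0,-6,0,0,0]' 15 55; python3 -m creep '[-2,0,-6,0,0,0, -2.3,0,-6,0,0,0, -2.5,0,-6,0,0,0, -2.5,0,-6,0,0,0,-1,0,-4,0,0,0]';  python3 -c "
from h import *
togo((.46,-.273,.072),159.2,v=20,w=5)
d=snapshot('scene'); cv2.imwrite('pics/s19z.png',cv2.resize(d['color'][110:240,180:390,::-1],None,fx=3.7,fy=3.7,interpolation=2))"
```

```text
clock: 26.9
tool_pos: [0.4511, -0.2681, 0.0487]
eef_rot: [0.176, 0.984, -0.004, 0.002]
contact_force: [2.5, -1.7, -2.4]
opening: 0.255
clock: 27.32
tool_pos: [0.4613, -0.2722, 0.0771]
eef_rot: [0.177, 0.984, -0.004, 0.001]
contact_force: [5.4, -2.7, -11.0]
opening: 0.256
t 27.32 tcp [ 0.4613 -0.2722  0.0771] yaw 159.65 F [  5.4  -2.7 -11. ] open 22.5 q7 0.75
left: world mm [-1.3 -0.8 -5.1] tool mm [ 0.9 -1.1  5.1] rot deg [-0.42  0.2   0.45]
[0.9, -1.1, 5.1, -0.42, 0.2, 0.45] [0.0, 0.0, 0.0, 0.0, -0.0, 0.0] [0.0, 0.0, 0.0, 0.0, 0.0, 0.0] [0.0, 0.0, 0.0, -0.0, -0.0, 0.0] [0.0, 0.0, 0.0, 0.0, 0.0, 0.0]
```

View pics/s19z.png

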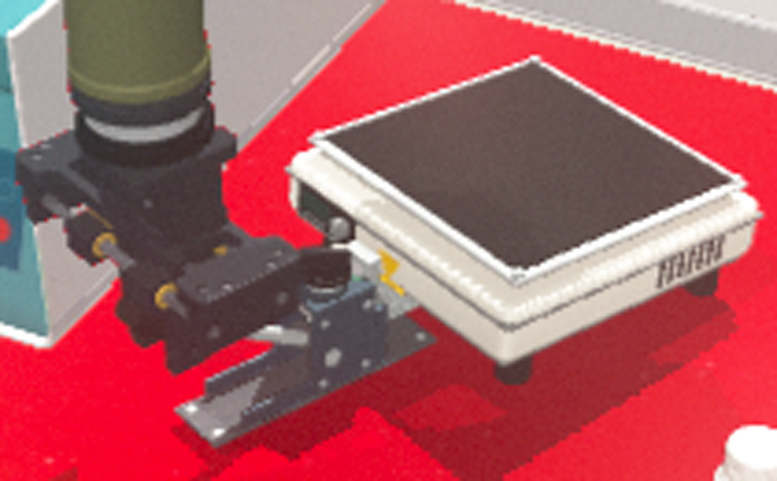

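```bash
python3 -m creep '[2,0,4,-0.4,0,0.4, 2.6,0,5,0,0,0, 2.5,0,6,0,0,0, 2.2,0,6,0,0,0, 2,0,6,0,0,0]'; python3 -m creep '[1.8,0,6,0,0,0, 1.6,0,6,0,0,0, 1.4,0,6,0,0,0, 1.2,0,6,0,0,0, 1,0,6,0,0,0]'; python3 -m creep '[0.7,0,5,0,0,0, 0.5,0,5,0,0,0]'; python3 -c "
from h import *
togo((.4448,-.2675,.0225),159.2,v=20,w=5)"
```

```text
clock: 27.78
tool_pos: [0.4502, -0.2677, 0.0508]
eef_rot: [0.179, 0.984, -0.001, 0.003]
contact_force: [-0.2, -2.5, 6.0]
opening: 0.252
clock: 28.2
tool_pos: [0.4439, -0.2654, 0.0226]
eef_rot: [0.179, 0.984, -0.003, 0.006]
contact_force: [-2.7, -1.3, 13.9]
opening: 0.249
clock: 28.37
tool_pos: [0.4435, -0.2652, 0.0154]
eef_rot: [0.178, 0.984, -0.004, 0.008]
contact_force: [-7.9, 0.9, 52.0]
opening: 0.247
t 28.37 tcp [ 0.4435 -0.2652  0.0154] yaw 159.46 F [-7.9  0.9 52. ] open 21.7 q7 0.53
left: world mm [ 1.3 -2.3  7.1] tool mm [-2.2 -1.7 -7. ] rot deg [-0.35  0.96  0.26]
[-2.2, -1.7, -7.0, -0.35, 0.96, 0.26] [0.0, 0.0, 0.0, -0.0, -0.0, 0.0] [0.0, 0.0, 0.0, 0.0, -0.0, 0.0] [0.0, 0.0, 0.0, -0.0, -0.0, 0.0] [0.0, 0.0, 0.0, 0.0, 0.0, 0.0]
```

```bash
python3 -m creep '[0,0,1.5,0,0,0, 0,0,1.5,0,0,0]'; python3 -c "
from h import *
d=snapshot('scene'); cv2.imwrite('pics/s20.png',d['color'][:,:,::-1]);cv2.imwrite('pics/s20z.png',cv2.resize(d['color'][110:240,180:390,::-1],None,fx=3.7,fy=3.7,interpolation=2))
d=snapshot('top'); cv2.imwrite('pics/t20.png',cv2.resize(d['color'][40:290,150:390,::-1],None,fx=2.4,fy=2.4,interpolation=2))
a=cv2.imread('pics/s12.png');b=cv2.imread('pics/s20.png')
f=lambda i:cv2.resize(i[170:225,250:340],None,fx=6,fy=6,interpolation=2)
cv2.imwrite('pics/cmp2.png',np.vstack([f(a)[:290],f(b)[:290]]))"
```

```text
clock: 28.53
tool_pos: [0.4436, -0.2654, 0.0176]
eef_rot: [0.178, 0.984, -0.007, 0.01]
contact_force: [-2.5, -0.5, 20.9]
opening: 0.245
```

View pics/s20z.png

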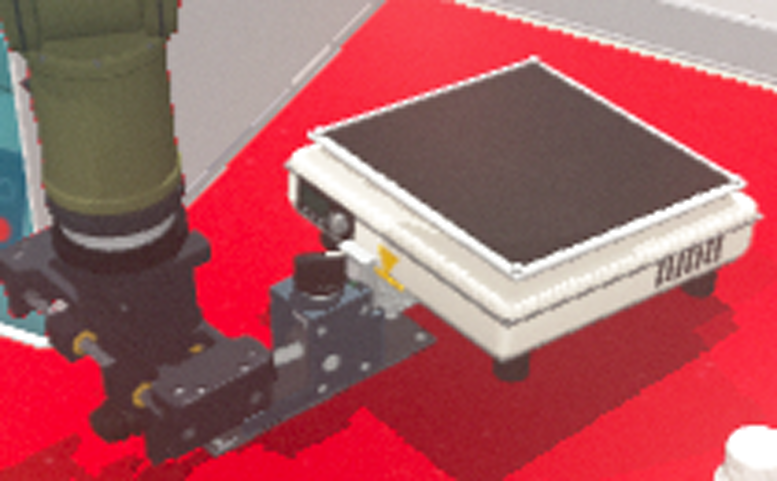

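View pics/cmp2.png

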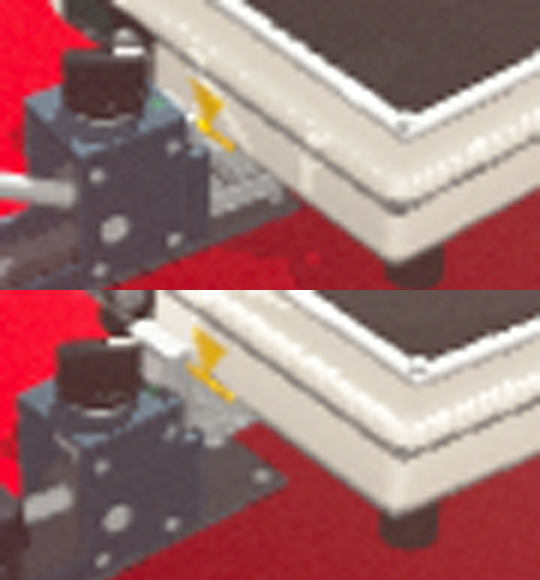

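View pics/t20.png

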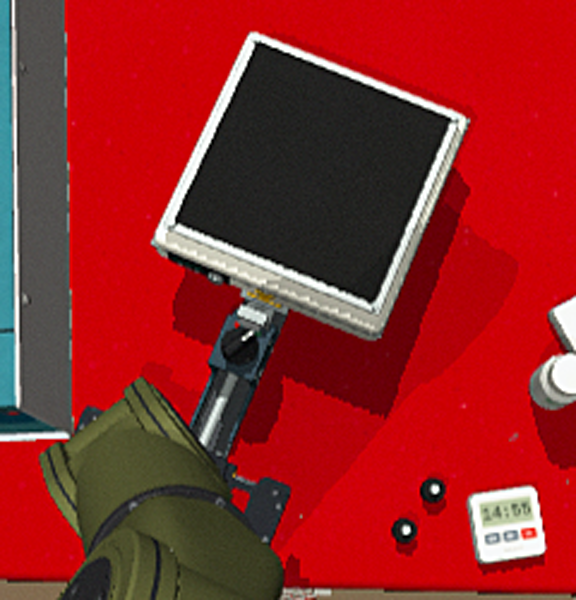

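```bash
cat > lift.py <<'E'
from h import *
from scipy.optimize import least_squares
import sys
np.set_printoptions(precision=4,suppress=True)
s=snapshot("scene"); c=snapshot("top")
def mat(im,b):
    im=im.astype(int); m=((im.max(2)<b[4])).astype(np.uint8); k=np.zeros_like(m); k[b[1]:b[3],b[0]:b[2]]=1; m*=k
    m=cv2.morphologyEx(m,cv2.MORPH_OPEN,np.ones((5,5)))
    q=max(cv2.findContours(m,0,1)[0],key=cv2.contourArea); h=cv2.convexHull(q)[:,0].astype(float)
    a=cv2.approxPolyDP(cv2.convexHull(q),5,True)[:,0].astype(float)
    # line-fit each side, intersect
    pts=q[:,0].astype(float); L=[]
    for i in range(4):
        A,B=a[i],a[(i+1)%4]; d=(B-A)/np.linalg.norm(B-A); t=(pts-A)@d; n=np.abs((pts-A)@np.array([-d[1],d[0]]))
        sel=pts[(n<2.5)&(t>6)&(t<np.linalg.norm(B-A)-6)]; l=cv2.fitLine(sel.astype(np.float32),cv2.DIST_HUBER,0,.01,.01).ravel(); L.append(l)
    C=[]
    for i in range(4):
        p,r=L[i-1],L[i]; M=np.array([[p[0],-r[0]],[p[1],-r[1]]]); k=np.linalg.solve(M,r[2:]-p[2:]); C.append(p[2:]+k[0]*p[:2])
    C=np.array(C); return C[np.argsort(np.arctan2(*(C-C.mean(0)).T[::-1]))], len(a)
bs=(255,115,400,200,125); bt=(205,40,350,180,70)
a1,n1=mat(cv2.imread("pics/s1.png")[:,:,::-1],bs); a2,n2=mat(s["color"],bs)
b1,n3=mat(cv2.imread("pics/top0.png")[:,:,::-1],bt); b2,n4=mat(c["color"],bt)
print(n1,n2,n3,n4); print(np.round(a2-a1,1).tolist(),np.round(b2-b1,1).tolist())
yw=math.radians(-21); e=np.array([math.cos(yw),math.sin(yw),0]); n=np.array([-e[1],e[0],0]); o=np.array([.6235,-.3358,0])
def mv(p,t):
    q=p-o; x,y,z=q@e,q@n,q[2]; th=t[0]/.176; dx=x-.2
    X=.2+dx*math.cos(th)+z*math.sin(th); Z=-dx*math.sin(th)+z*math.cos(th)
    return o+e*(X+t[1])+n*(y+t[2])+[0,0,Z]
Ps=[ray(s,p,.089) for p in a1]; Pt=[ray(c,p,.089) for p in b1]
f=lambda t:np.concatenate([proj(s,mv(P,t))-u for P,u in zip(Ps,a2)]+[proj(c,mv(P,t))-u for P,u in zip(Pt,b2)])
r=least_squares(f,[.01,0,0],x_scale=.001,loss='soft_l1'); print("foot lift,dx,dy",r.x,"res",np.round(f(r.x),1))
E
python3 lift.py
```

```text
4 4 4 4
[[1.7000000476837158, -6.900000095367432], [0.6000000238418579, -0.5], [0.699999988079071, -0.6000000238418579], [1.7999999523162842, -7.199999809265137]] [[0.6000000238418579, -1.399999976158142], [0.4000000059604645, -1.0], [1.2999999523162842, -3.700000047683716], [-0.20000000298023224, -4.099999904632568]]
foot lift,dx,dy [ 0.0174 -0.0057  0.    ] res [-0.6 -0.   0.2  0.1  0.2  0.1 -0.1 -0.1 -0.1  0.1  0.1 -0.3 -0.   0.1
  0.1 -0. ]
```

```bash
python3 - <<'E'
import cv2
b=cv2.imread('pics/s20.png'); cv2.imwrite('pics/e.png',cv2.resize(b[165:240,235:310],None,fx=8,fy=8,interpolation=2))
E
```

```text
(no output)
```

View pics/e.png

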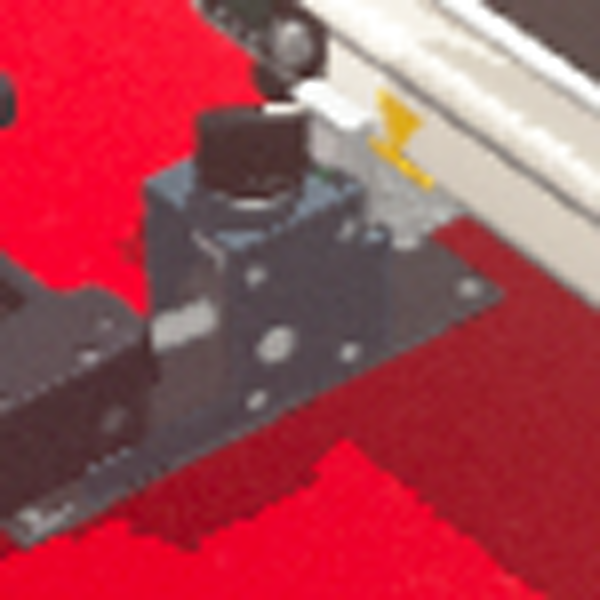

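```bash
python3 - <<'E'
from h import *
from scipy.optimize import least_squares
np.set_printoptions(precision=4,suppress=True)
s=snapshot("scene"); c=snapshot("top")
g=lambda x,y:np.array((235+(x+.5)/8-.5,165+(y+.5)/8-.5))
obs=[((.078,-.022,.004),g(504,289)),((-.1,-.022,.004),g(22,545)),((.024,-.022,.068),g(361,188)),((-.024,.022,.068),g(147,184))]
def P(t,o):
    ca,sa=math.cos(t[2]),math.sin(t[2]); return (t[0]+ca*o[0]-sa*o[1],t[1]+sa*o[0]+ca*o[1],o[2])
f=lambda t:np.concatenate([proj(s,P(t,o))-u for o,u in obs])
r=least_squares(f,[.57,-.316,-.37])
print(r.x,math.degrees(r.x[2]),"toe",np.array(P(r.x,(.062,0,0))),r.fun)
yw=math.radians(-21); e=np.array([math.cos(yw),math.sin(yw)])
p0=np.array([.6281,-.3359]); th=.0174/.176; x=.2-.197*math.cos(th)+.024*math.sin(th)-.0057
print("pad scene now",p0+e*(x-.003))
print(get_state()["clock"],get_state()["contact_force"])
E
```

```text
[ 0.5691 -0.3115 -0.366 ] -20.968529958505876 toe [ 0.627  -0.3337  0.    ] [ 0.119   0.097   0.3545 -0.3599  0.5646  0.3418 -1.0402 -0.071 ]
pad scene now [ 0.6259 -0.3351]
28.8333 [-3.7095 -0.4258 25.4149]
```

```bash
python3 -m creep '[0,0,1.2,0,0,0, 0,0,1.2,0,0,0, 0,0,1.2,0,0,0]' 15 40; python3 lift.py; python3 -c "
from h import *
d=snapshot('scene'); cv2.imwrite('pics/s21z.png',cv2.resize(d['color'][110:240,180:390,::-1],None,fx=3.7,fy=3.7,interpolation=2)); togo((.4448,-.2675,.0225),159.2)"
```

```text
clock: 29.08
tool_pos: [0.4437, -0.2655, 0.0183]
eef_rot: [0.178, 0.984, -0.009, 0.012]
contact_force: [-1.5, -0.6, 11.8]
opening: 0.251
4 4 4 4
[[1.5, -7.099999904632568], [1.2000000476837158, -0.20000000298023224], [0.699999988079071, -0.6000000238418579], [1.600000023841858, -7.199999809265137]] [[0.6000000238418579, -1.2999999523162842], [0.5, -1.100000023841858], [1.2999999523162842, -3.700000047683716], [-0.10000000149011612, -4.099999904632568]]
foot lift,dx,dy [ 0.0177 -0.0059 -0.0001] res [-0.3  0.1 -0.3 -0.2  0.2  0.1  0.1 -0.1  0.   0.   0.  -0.2  0.1  0.1
  0.  -0. ]
t 29.23 tcp [ 0.4437 -0.2655  0.0182] yaw 159.53 F [-2.3 -0.9 13.6] open 22.5 q7 0.51
left: world mm [ 1.1 -2.   4.3] tool mm [-1.8 -1.5 -4.3] rot deg [-0.76  1.49  0.32]
[-1.8, -1.5, -4.3, -0.76, 1.49, 0.32] [0.0, 0.0, 0.0, -0.0, -0.0, 0.0] [0.0, 0.0, 0.0, 0.0, 0.0, 0.0] [0.0, 0.0, 0.0, 0.0, -0.0, 0.0] [0.0, 0.0, 0.0, 0.0, 0.0, 0.0]
```

View pics/s21z.png

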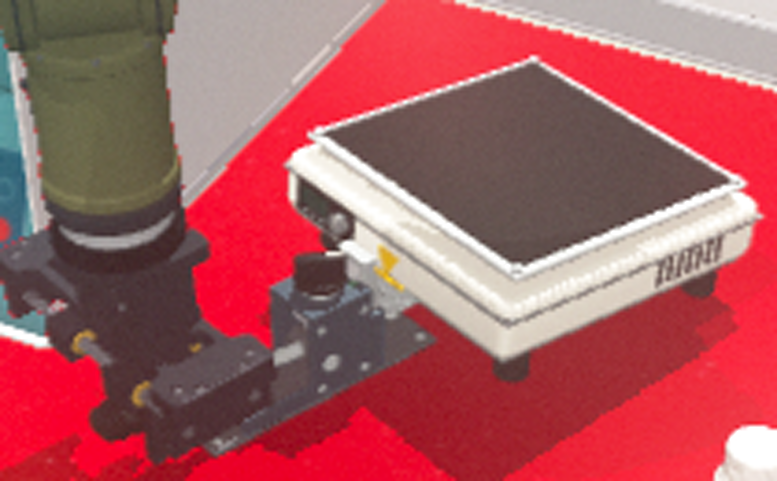

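```bash
python3 -m creep '[0,0,2,0,0,0, 0,0,2,0,0,0, 0,0,2,0,0,0]' 15 45; python3 -c "
from h import *
snapshot('scene');snapshot('scene');togo((.4448,-.2675,.0225),159.2,n=0)"
```

```text
clock: 29.48
tool_pos: [0.4438, -0.2656, 0.0173]
eef_rot: [0.178, 0.984, -0.011, 0.014]
contact_force: [-4.0, -0.0, 25.6]
opening: 0.251
t 29.58 tcp [ 0.4437 -0.2656  0.0174] yaw 159.54 F [-4.6  0.  24.8] open 22.2 q7 0.48
left: world mm [ 1.1 -1.9  5.1] tool mm [-1.9 -1.5 -5. ] rot deg [-0.96  1.78  0.32]
```

Steady at 25 N down with the lift at about 17.5 mm. I'm handing it in.

```bash
python3 -c "
from plant import *
print(finish_job())"
```

```text
the job is handed in; nothing more can be done
None
```

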